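# Hang the check weight on the scale's snap hook

## Robot

A 7-joint arm with a two-finger parallel gripper is mounted at the origin on the work surface. World frame = base frame: x ahead of the robot, y to its left, z up, the work surface at z = 0. Lengths are in m, angles in rad, forces in N, time in s.
With the tool pointing down it reaches from about 0.425 to 1.025 m from the base axis. Payload 3.6 kg.
Tool frame: the origin (TCP) lies at the very end of the fingers, on their centre line; the grasp point (between the pads) lies 19 mm behind it (arm.tcp_to_grasp is the distance from the TCP to the grasp point, in m); z points along the fingers, y is the direction in which the jaws open and shut (so a half turn about z gives the same grasp; the last joint's range is limited). The gripper opens to 85 mm and grips with 20 to 120 N. Pads are 22 mm wide; open, the fingers measure 114 mm over their backs; the gripper's body (76 mm by 85 mm) begins 54 mm behind the grasp point. The pads swing forward as they close: fully open they stand 13 mm farther back than shut.
Start: joints at [-0.093, 0.591, 0.048, 1.609, -0.033, 0.943, -0.034], TCP at [0.725, 0, 0.231] pointing down, gripper open.
Joint ranges: [-2.69, 2.69], [-0.47, 2.24], [-1.27, 1.36], [0.19, 2.51], [-1.53, 4.68], [0.08, 2.07], [-3.09, 3.09]. Speed limits (rad/s): [2.57, 2.57, 3.14, 3.14, 3.14, 3.14, 3.14].

## Interface

Orientations are given as [roll, pitch, yaw] about the fixed x, y, z axes, in that order (R = Rz(yaw) Ry(pitch) Rx(roll)).
In Python, from station import arm gives the robot as it stands.
- The arm moves only by the tool servo_tool, never from a script. Its argument "steps" is a list of rows, each an object of numbers: "dx", "dy", "dz": the shift along the tool's x, y, z in mm; "rx", "ry", "rz": the turn, a rotation vector about the tool's x, y, z in degrees; "jaw": the opening, from -1 (shut) to 1 (fully open). In form: [{"dx": .., "dy": .., "dz": .., "rx": .., "ry": .., "rz": .., "jaw": ..}, ...]. A call has 1 to 8 rows; each row is the pose to reach, as a shift and turn from the pose commanded when the call began, along the tool's axes at that moment; what a row does not reach only later rows make up. A row lasts 1/12 s, in which the tool goes at most 41.7 mm and 7.16 degrees, less where a joint would pass 70% of its speed; a pose out of reach is approached as far as the arm can. A call with a gripper value outside its range is refused whole. The fingers move at their own pace and stop on an object; "force" is the grip in N (left out, the last holds). Time passes only in rows, so rows that repeat a pose let the fingers close. It gives the time, the measured TCP pose, the force and the opening at its end, in the units of the state.
- arm.state(): the state, without advancing time (a new reading comes with each control period).
- arm.camera(name): name is "scene" or "side" or "wrist"; returns the picture (480x640x3 uint8, red, green, blue); there is no depth.
- arm.camera_info(name): a dict with "vertical_fov" (degrees; the focal length in pixels is half the picture's height over the tangent of half this angle, whatever the lens; pixels are square), "cx", "cy" (the principal point, pixels), "R" (3x3) and "t" (3): a world point X has camera coordinates R X + t. Camera axes: x right, y down, z forward; pixel columns grow to the right and rows downward; lengths in m; the calibration is good to about 2 mm. A picture is of the moment at which its call begins: read the wrist's pose just before it. camera_info takes no time and is no camera call; for the wrist camera it gives the pose at the moment of the call.
- arm.hand_in(): hands the job in, once; it reports no verdict.
The state is a dict: "time_s": time; "joint_pos": joint angles; "joint_velocities": joint speeds; "tau": joint torques, N m; "tcp_pos": TCP position; "ee_rot": TCP orientation; "wrist_force": force on the tool from outside, world axes, zero at the start; "wrist_torque": the same for the moment, N m; "gripper_width": finger opening in m.
Only numpy, scipy, OpenCV 4.12 (cv2) and the standard library are available. Lean on these libraries where they do the work, as an engineer would, in place of code of your own. Each camera call takes 0.05 s, during which the arm holds its last target.

## Task

Check the hanging scale in the evidence room: take the largest of the three check weights by its body, push its eye over the nose of the scale's snap hook and in against the sprung gate until the gate clicks shut behind it, then let the scale take the weight and let go. Feel your way in, because the hook does not hang quite straight: never force or jolt the hook or ram the gate against its stop, and leave the smaller weights and everything else on the bench where they are.

Things in the scene. Friction and masses are not known exactly. Their poses are not given: they have to be found in the camera images.
- weight_large_mid (a point): Largest of three bare-steel check weights, about 500 g, standing on the bench: a solid upright cylinder 42 mm across and 46 mm tall (this point: its middle, 23 mm up), then a neck 12 mm across and 28 mm long, then a round upright eye. z is up. To be gripped by the cylinder.
- weight_large_eye (a point): Centre of the large weight's eye, 72.5 mm above the cylinder's middle. The eye is a ring of 5 mm round bar, 34 mm inside, 44 mm outside; the centre line of its top bar is 19.5 mm above this point. The ring lies in the yz plane: its hole looks along x (x and -x are alike). At the start its yaw is between -0.75 and 0.15 rad.
- scale: Two-faced dial spring scale, 110 mm across, hung rigidly from a bench stand; steel snap hook below it. Origin: socket centre on its underside, 220 mm above the bench. z is up, -x is its front, facing the robot (yaw 0.05 to 0.45 rad). Stand column 110 mm behind (+x) and 90 mm to +y; base plate 12 mm thick, from 40 to 190 mm behind the hook, nothing under the hook.
- hook_entry (a point): Fixed to the scale, axes as the scale's: where the centre of the eye's top bar just touches the gate's front, if the hook hung straight. The nose tip's top is 5 mm below this point and 4 mm in front of it. BUT the hook leans to front or back by up to 0.24 rad in its stiff ball swivel, so gate and nose are up to 13 mm nearer or farther along x and the nose up to 3 mm higher or lower; unmeasured.
- hook_seat (a point): Fixed to the scale, axes as the scale's: where the centre of the eye's top bar rests in the bowl, 23 mm below and 9 mm behind hook_entry, if the hook hung straight and unloaded. It leans (see hook_entry), and is turned up to 0.15 rad about the vertical but swivels easily. Hook of 7 mm round bar, bowl 7.5 mm inner radius, spine behind, nose in front.
- gate (a joint): Angle of the hook's sprung gate (rad): 0 shut against the nose, 0.25 fully in, hard at its stop. A 5 mm bar 39 mm long hinged 26 mm above hook_entry, swinging only inwards. The eye pushes it in 4 to 6 mm at 3 to 5 N (stop about 2 mm further), then goes down between nose and gate; it shuts above the bar once that is some 18 mm below hook_entry.
- plunger (a joint): How far the scale's spring has been pulled out, downwards (m): 0 unloaded, 1 mm for every 0.8 N, stop at 14 mm; the large weight hanging freely gives about 6 mm. The hook moves down with it.
- weight_medium_mid (a point): Middle check weight, 220 g, same form, 34 mm in diameter and 30 mm tall, eye top 76 mm above the bench; the point is the middle of its cylinder. To be left alone.
- weight_small_mid (a point): Smallest check weight, 100 g, same form, 27 mm in diameter and 22 mm tall, eye top 57 mm above the bench; the point is the middle of its cylinder. To be left alone.
- jar: Glass powder jar with black lid, 60 mm in diameter, 75 mm tall; origin under its centre. To be left alone.
- tape_roll: Roll of clear tape lying flat, 90 mm across, 24 mm tall; origin under its centre. To be left alone.
- lens: Hand magnifier lying flat, 72 mm lens rim and a 90 mm handle towards its -x, 14 mm tall; origin under the centre of the lens. To be left alone.
- brush: Dusting brush lying flat, 150 mm long along its x, 16 mm tall; origin under its middle. To be left alone.
- parcel: Foil-wrapped parcel, 140 x 200 x 65 mm tall, about 1.5 kg; origin under its centre. To be left alone.

How it is judged:
On the way, in this order (a step that is already met when the one before it is completed fails the run):
1. the large weight's eye has pushed the hook's gate open (value of joint gate above 0.08 rad and contact force between weight_large and scale above 0.8 N), for 0.05 s.
2. the gate has sprung shut again and the scale carries the weight (value of joint gate below 0.04 rad and value of joint plunger above 0.0038 m), for 0.2 s.
At the end, for the whole second after the job is handed in: The large weight hangs free and still (under 50 mm/s) from the scale's hook: spring out over 4.5 mm, weight upright within 0.2 rad, within 35 mm of the scale's axis, its middle over 30 mm above the bench, its eye inside and the gate shut behind it (under 0.04 rad) (value of joint gate below 0.04 rad and value of joint plunger above 0.0045 m and horizontal distance between weight_large_mid and scale below 0.035 m and height (world z) of weight_large_mid above 0.03 m and angle between weight_large_mid's own z axis and vertical below 0.2 rad and linear speed of weight_large below 0.05 m/s); the robot touches nothing.
It fails at once if the hook is forced or jolted: more than 12 N between weight and hook (contact force between weight_large and scale above 12 N).
It fails at once if the gate is rammed against its stop: fully in (over 0.235 rad) with more than 6.5 N between weight and hook (value of joint gate above 0.235 rad and contact force between weight_large and scale above 6.5 N).
It fails at once if the scale's spring is pulled out beyond 12 mm (value of joint plunger above 0.012 m).
It fails at once if the gripper or arm pushes the scale or its hook with more than 5 N (contact force between the arm and scale above 5 N).
It fails at once if a smaller weight, the jar, tape roll, lens, brush or parcel is shifted more than 20 mm (distance of any of weight_medium_mid, weight_small_mid, jar, tape_roll, lens, brush, parcel from where it was at the start of the episode above 0.02 m).
It also fails if it takes over 64 s, if anything falls off the work surface, if the arm or the gripper's body presses on something with over 40 N, if the wrist force passes 120 N, or if a joint passes its speed limit or range.

## Working session

There is one attempt and no reset: what is moved stays moved. The work goes in short steps, Python scripts to look and compute and a tool call to move; the robot and the scene stay as the last step left them, time stands still between calls to the robot, and variables do not carry over. Pictures are saved under pics/ and viewed, and the job is handed in when it is done.

Besides the shell and the picture viewer there is one more tool, called after "Call:" by a JSON object that holds its "name" and its "arguments", one argument or row to a line. servo_tool: Moves the arm, as the interface text tells. Its arguments: {"type":"object","properties":{"steps":{"type":"array"},"force":{"type":"number"}},"required":["steps"]}

```bash
ls; mkdir -p pics
python3 - <<'E'
from station import arm
import cv2
for n in("scene","side","wrist"):
    i=arm.camera_info(n);print(n,i)
    cv2.imwrite(f"pics/{n}0.png",arm.camera(n)[:,:,::-1])
s=arm.state();print({k:(v.tolist() if hasattr(v,'tolist') else v) for k,v in s.items()}, arm.tcp_to_grasp)
E
```

```text
pics
scene {'vertical_fov': 46.300710162737914, 'cx': 319.6779676546819, 'cy': 235.8965256150113, 'R': array([[ 0.75890358,  0.65115062,  0.00825994],
       [ 0.35131225, -0.39870183, -0.84712251],
       [-0.5483111 ,  0.64578613, -0.53133344]]), 't': array([-0.39853158, -0.11541358,  1.56620685])}
side {'vertical_fov': 44.397606788159685, 'cx': 319.2714903582419, 'cy': 234.30593866968604, 'R': array([[-0.84411245, -0.53615707, -0.00312616],
       [-0.41125389,  0.65118694, -0.63782898],
       [ 0.34401223, -0.53711373, -0.77017168]]), 't': array([0.42528609, 0.3617154 , 1.10045995])}
wrist {'vertical_fov': 64.49146295019378, 'cx': 322.3186578023185, 'cy': 239.66859912587844, 'R': array([[ 9.99993989e-01,  9.77048363e-04, -3.32686088e-03],
       [ 1.94814831e-03, -9.52036102e-01,  3.05979518e-01],
       [-2.86833487e-03, -3.05984160e-01, -9.52032282e-01]]), 't': array([-0.72323631, -0.03992316,  0.38145842])}
{'time_s': 0.15, 'joint_pos': [-0.09346764592748098, 0.5919633842432361, 0.04830998596878805, 1.6095195707342156, -0.03329028799503888, 0.9427160251931183, -0.033686848290622726], 'joint_velocities': [0.0012083946113989684, -0.002865521071824396, 0.0008890382997338453, -0.0032692056958987616, -8.521997273040536e-05, 0.001041322921191442, 0.0009172941162541715], 'tau': [0.002838391374098137, -54.92474913597107, 1.549476608633995, -19.845335483551025, 0.009549684764351696, 0.005725133669329807, 5.490486358894486e-06], 'tcp_pos': [0.7243558500815883, -1.2109328419501381e-05, 0.23036688899560262], 'ee_rot': [-3.1397942469159066, 0.00010990772066055143, 1.570863219359462], 'wrist_force': [0.03888258892006399, -0.7875034696010059, -0.4609878953103285], 'wrist_torque': [0.03969202307695688, 0.014419234758232955, 0.040283314967411395], 'gripper_width': 0.08529549046975941} 0.0187
```

View pics/scene0.png

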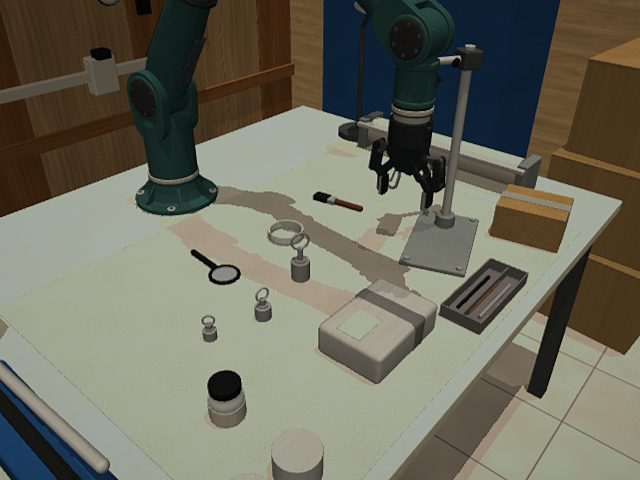

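View pics/side0.png

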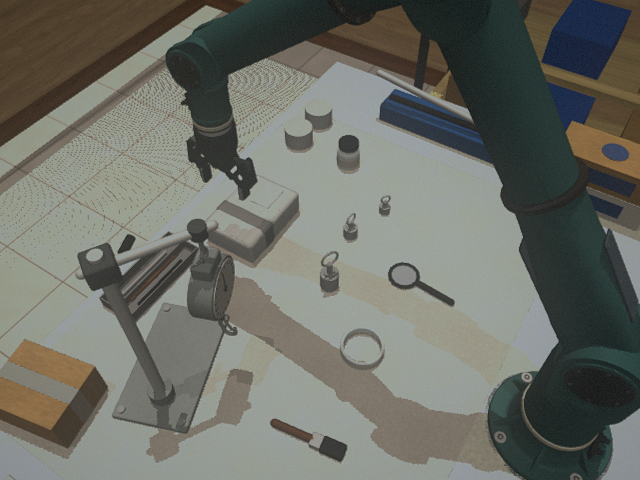

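View pics/wrist0.png

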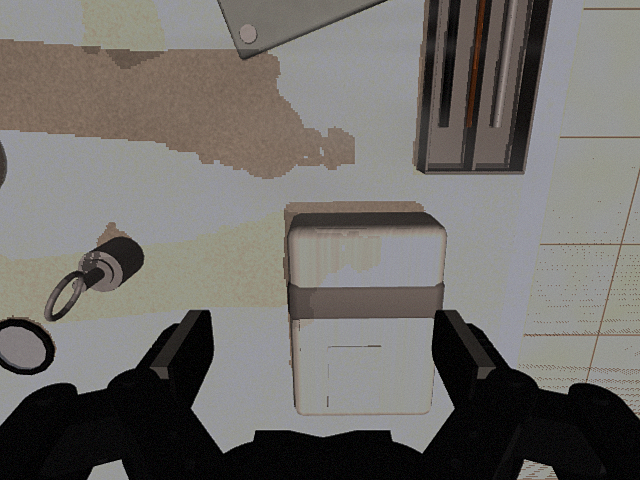

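Run:
```python
import cv2,numpy as np
a=cv2.imread("pics/scene0.png")[215:295,260:340];b=cv2.imread("pics/side0.png")[240:300,300:360]
c=cv2.imread("pics/side0.png")[210:360,150:270];d=cv2.imread("pics/wrist0.png")[220:340,20:160]
r=lambda x,f:cv2.resize(x,None,fx=f,fy=f,interpolation=cv2.INTER_NEAREST)
o=np.zeros((600,800,3),np.uint8)
for im,f,y,x in((a,5,0,0),(b,5,0,400),(d,2,405,0),(c,2,300,400)):
    q=r(im,f);q=q[:600-y,:800-x];o[y:y+q.shape[0],x:x+q.shape[1]]=q
cv2.imwrite("pics/c0.png",o)
```

```text
(no output)
```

View pics/c0.png

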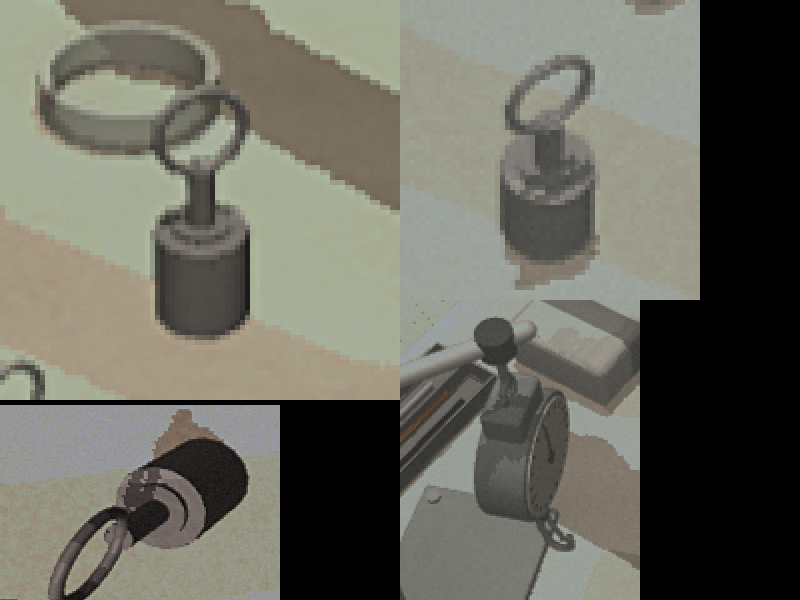

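```bash
cat > h.py <<'E'
import numpy as np,cv2
from station import arm
def K(n,i=None):
    i=i or arm.camera_info(n); f=240/np.tan(np.radians(i['vertical_fov'])/2)
    return f,i['cx'],i['cy'],np.array(i['R']),np.array(i['t'])
def ray(n,p,i=None):
    f,cx,cy,R,t=K(n,i); d=R.T@np.array([(p[0]-cx)/f,(p[1]-cy)/f,1]); return -R.T@t,d/np.linalg.norm(d)
def tri(obs):
    A=np.zeros((3,3));b=np.zeros(3);L=[]
    for o in obs:
        c,d=ray(*o);P=np.eye(3)-np.outer(d,d);A+=P;b+=P@c;L.append((c,P))
    X=np.linalg.solve(A,b);return X.round(4),[round(1e3*np.linalg.norm(P@(X-c)),1) for c,P in L]
def pl(n,p,z,i=None):
    c,d=ray(n,p,i);return (c+d*(z-c[2])/d[2]).round(4)
def px(n,X,i=None):
    f,cx,cy,R,t=K(n,i);q=R@np.array(X)+t;return (f*q[:2]/q[2]+[cx,cy]).round(1)
E
python3 - <<'E'
from h import *
print(tri([("scene",(300.2,241.4)),("side",(329.8,258.8))]))
print(pl("scene",(300.2,261),.046),pl("side",(329.6,274.4),.046),pl("scene",(300.2,241.4),.0955),pl("side",(329.8,258.8),.0955))
print("wrist",pl("wrist",(102,267),.046), pl("wrist",(63,297),.0955))
# ring edges in side: leftmost/rightmost (505,118),(594,70)
for n,a,b in(("scene",(155,140),(246,125)),("side",(509,112),(592,74))):
    o=(260,215) if n=="scene" else(220,240)
    print(n,[pl(n,(p[0]/5+o[0],p[1]/5+o[1]),.0955) for p in(a,b)])
# dial scale in side: 
print("small",pl("scene",(264,318),0),pl("scene",(210,340),0))
print("others wrist: parcel", pl("wrist",(290,230),.065),pl("wrist",(295,412),.065))
print("plate corners scene",[pl("scene",p,.012) for p in((416,214),(401,262),(464,272),(476,223))])
print("plate side",[pl("side",p,.012) for p in((113,416),(187,431),(163,306),(230,312))])
E
```

```text
(array([ 0.5171, -0.0588,  0.0923]), [np.float64(2.2), np.float64(2.2)])
[ 0.5229 -0.0627  0.046 ] [ 0.5117 -0.0543  0.046 ] [ 0.5224 -0.0614  0.0955] [ 0.5142 -0.0582  0.0955]
wrist [ 0.5195 -0.0527  0.046 ] [ 0.5144 -0.0588  0.0955]
scene [array([ 0.512 , -0.0788,  0.0955]), array([ 0.533 , -0.0446,  0.0955])]
side [array([ 0.5234, -0.0412,  0.0955]), array([ 0.5045, -0.0769,  0.0955])]
small [ 0.5584 -0.21    0.    ] [ 0.5267 -0.3226  0.    ]
others wrist: parcel [ 0.6964 -0.0111  0.065 ] [ 0.6966 -0.1999  0.065 ]
plate corners scene [array([0.5711, 0.3312, 0.012 ]), array([0.664 , 0.1215, 0.012 ]), array([0.7907, 0.1812, 0.012 ]), array([0.7104, 0.3931, 0.012 ])]
plate side [array([0.6961, 0.4201, 0.012 ]), array([0.5597, 0.3676, 0.012 ]), array([0.7822, 0.1862, 0.012 ]), array([0.6515, 0.1214, 0.012 ])]
```

Call:
{"name": "servo_tool", "arguments": {
  "steps": [
    {"dy": -40,"dz": 0,"rx": 0,"jaw": 1},
    {"dy": -80,"dz": -10},
    {"dy": -120,"dz": -20},
    {"dy": -150,"dz": -30,"dx": -10},
    {"dy": -180,"dz": -40,"dx": -20},
    {"dy": -180,"dz": -40,"dx": -20}
  ]
}}

```text
invalid input at $.steps[0]: expected keys dx, dy, dz, rx, ry, rz, jaw
```

```bash
cat >> h.py <<'E'
def st():
    s=arm.state();r=lambda k:np.round(np.asarray(s[k]),4).tolist()
    print(s['time_s'],'q',r('joint_pos'),'tcp',r('tcp_pos'),'rpy',r('ee_rot'),'F',r('wrist_force'),'T',r('wrist_torque'),'w',r('gripper_width'));return s
def snap(n,f):
    a=arm.camera(n)[:,:,::-1].copy();cv2.imwrite(f"pics/{f}.png",a);return a
E
python3 - <<'E'
from h import *
st()
print(arm.camera_info("wrist"))
for n in("scene","side","wrist"):snap(n,n+"1")
E
```

```text
0.15 q [-0.0935, 0.592, 0.0483, 1.6095, -0.0333, 0.9427, -0.0337] tcp [0.7244, -0.0, 0.2304] rpy [-3.1398, 0.0001, 1.5709] F [0.0389, -0.7875, -0.461] T [0.0397, 0.0144, 0.0403] w 0.0853
{'vertical_fov': 64.49146295019378, 'cx': 322.3186578023185, 'cy': 239.66859912587844, 'R': array([[ 9.99994925e-01,  9.70916727e-04, -3.03432721e-03],
       [ 1.85276902e-03, -9.52039872e-01,  3.05968379e-01],
       [-2.59173067e-03, -3.05972449e-01, -9.52036839e-01]]), 't': array([-0.72341779, -0.03989685,  0.38139835])}
```

View pics/wrist1.png

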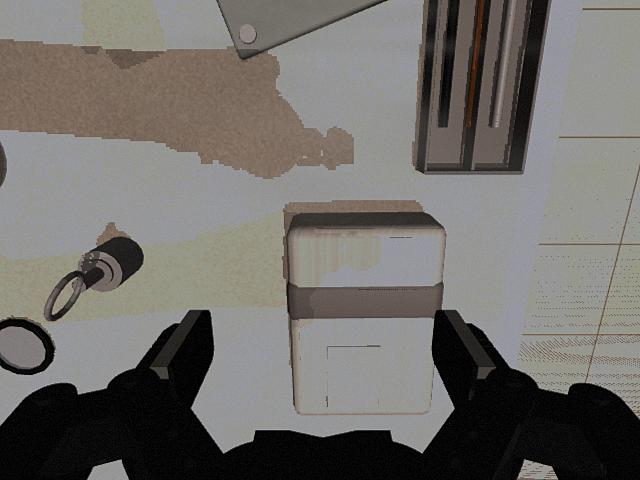

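View pics/scene1.png

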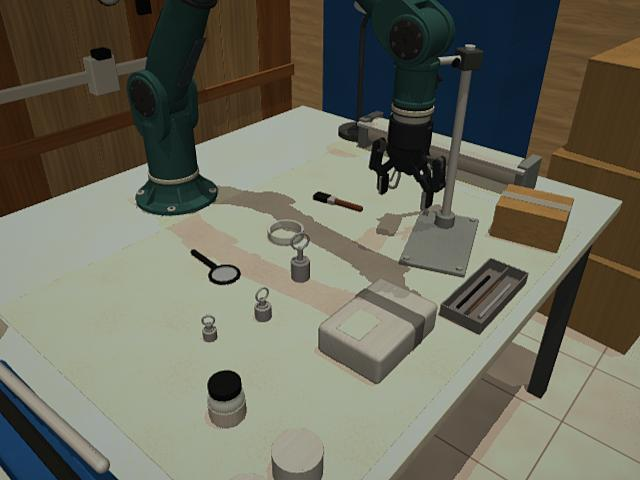

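Call:
{"name": "servo_tool", "arguments": {
  "steps": [
    {"dx": 0,"dy": -40,"dz": 0,"rx": 0,"ry": 0,"rz": 0,"jaw": 1},
    {"dx": 0,"dy": -80,"dz": -10,"rx": 0,"ry": 0,"rz": 0,"jaw": 1},
    {"dx": 0,"dy": -120,"dz": -20,"rx": 0,"ry": 0,"rz": 0,"jaw": 1},
    {"dx": -10,"dy": -150,"dz": -30,"rx": 0,"ry": 0,"rz": 0,"jaw": 1},
    {"dx": -20,"dy": -180,"dz": -40,"rx": 0,"ry": 0,"rz": 0,"jaw": 1},
    {"dx": -20,"dy": -180,"dz": -40,"rx": 0,"ry": 0,"rz": 0,"jaw": 1}
  ]
}}

```text
time_s: 0.8
tcp_pos: [0.539, -0.0228, 0.2726]
ee_rot: [-3.138, 0.001, 1.568]
wrist_force: [-1.1, -0.2, -0.3]
gripper_width: 0.0856
```

Run:
```python
from h import *
st()
print(arm.camera_info("wrist"))
for n in("scene","side","wrist"):snap(n,n+"1")
```

```text
0.8 q [-0.0838, 0.3099, 0.0524, 1.9851, -0.0195, 0.8509, -0.0242] tcp [0.539, -0.0228, 0.2726] rpy [-3.1378, 0.0014, 1.5676] F [-1.1247, -0.1839, -0.3435] T [-0.0396, 0.0431, -0.0161] w 0.0856
{'vertical_fov': 64.49146295019378, 'cx': 322.3186578023185, 'cy': 239.66859912587844, 'R': array([[ 9.99984616e-01, -2.31263156e-03, -5.04174679e-03],
       [-6.51868348e-04, -9.51638018e-01,  3.07220862e-01],
       [-5.50840658e-03, -3.07212849e-01, -9.51624886e-01]]), 't': array([-0.53740168, -0.07314194,  0.41554176])}
```

View pics/wrist1.png

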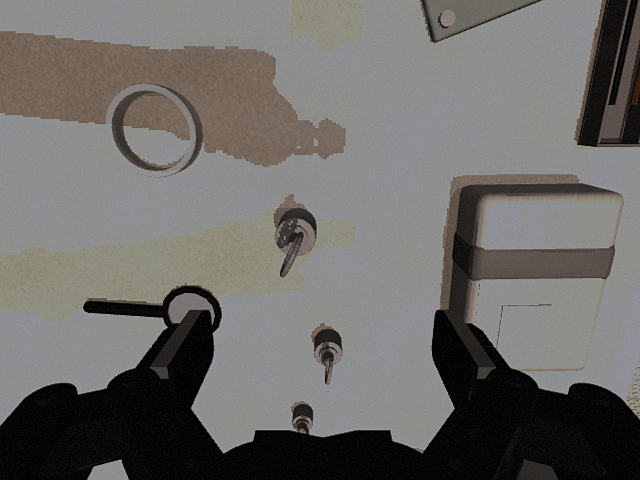

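View pics/scene1.png

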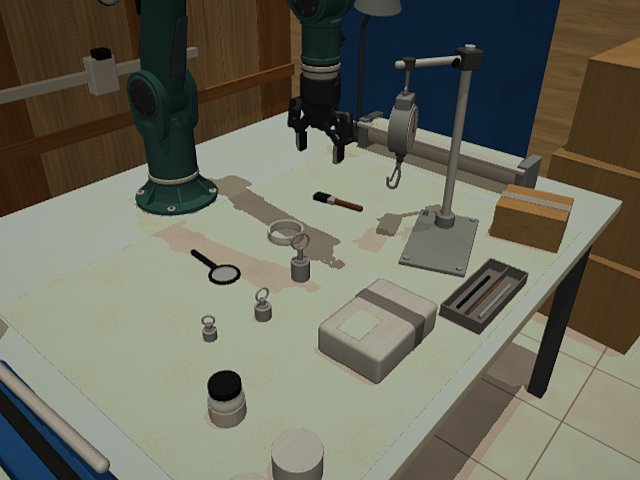

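View pics/side1.png

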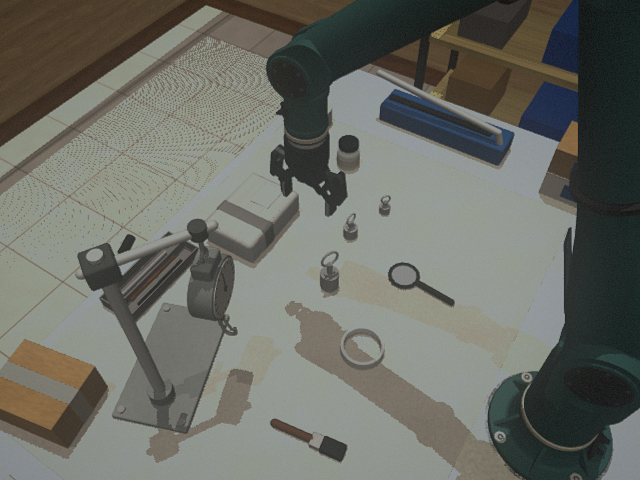

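Run:
```python
import cv2,numpy as np
a=cv2.imread("pics/scene1.png")[60:200,370:430];b=cv2.imread("pics/side1.png")[240:350,180:245]
r=lambda x,f:cv2.resize(x,None,fx=f,fy=f,interpolation=cv2.INTER_CUBIC)
o=np.zeros((600,800,3),np.uint8)
o[:560,:240]=r(a,4)
o[:550,250:575]=r(b,5)
cv2.imwrite("pics/c1.png",o)
cv2.imwrite("pics/c1b.png",np.hstack([r(cv2.imread("pics/scene1.png")[145:195,375:415],10),r(cv2.imread("pics/side1.png")[300:350,205:245],10)]))
```

```text
(no output)
```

View pics/c1.png

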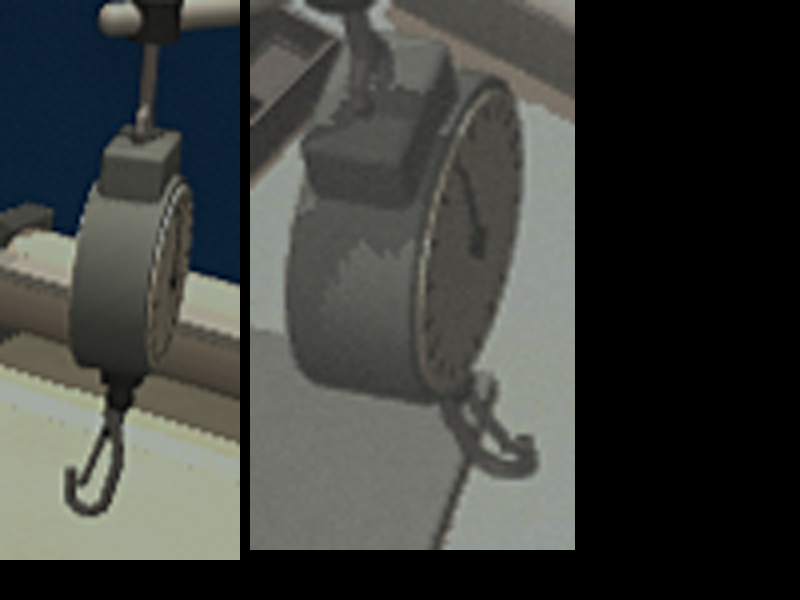

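View pics/c1b.png

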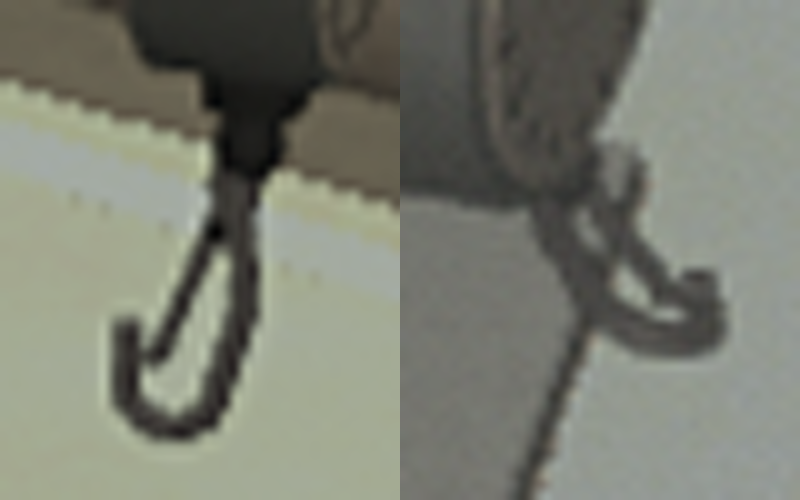

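```bash
cat > kin.py <<'E'
import numpy as np
from scipy.spatial.transform import Rotation as Ro
from scipy.optimize import least_squares
L1,L2=.6255,.465;L3=.35;
LO=np.array([-2.69,-.47,-1.27,.19,-1.53,.08,-3.09]);HI=np.array([2.69,2.24,1.36,2.51,4.68,2.07,3.09])
def fk(q,p=None):
    l1,l2,l3,h=p if p is not None else (L1,L2,L3,L3-.0149)
    z=np.array([0,0,1.]);A=Ro.from_euler('ZY',[q[0],q[1]]);B=A*Ro.from_euler('ZY',[q[2],q[3]]);C=B*Ro.from_euler('ZYZ',[q[4],q[5],q[6]])
    e=np.array([0,0,h])+A.apply(z*l1);w=e+B.apply(z*l2);return w+C.apply(z*l3),C*Ro.from_euler('Z',np.pi/2),e,w
def Rt(psi,pit,roll=0):  # tool z: azimuth psi, pit below horizontal; tool x up
    z=np.array([np.cos(psi)*np.cos(pit),np.sin(psi)*np.cos(pit),-np.sin(pit)]);y=np.cross(z,[0,0,1.]);y/=np.linalg.norm(y);x=np.cross(y,z)
    return Ro.from_matrix(np.c_[x,y,z])*Ro.from_euler('Z',roll)
def ik(p,R,q0,lo=LO+.03,hi=HI-.03):
    f=lambda q:np.r_[(fk(q)[0]-p)*5,(R.inv()*fk(q)[1]).as_rotvec(),(q-q0)*1e-4]
    s=least_squares(f,np.clip(q0,lo+1e-3,hi-1e-3),bounds=(lo,hi));return s.x,np.linalg.norm(f(s.x)[:6])
E
python3 - <<'E'
from h import *; from kin import *; import kin
for q in([-.0935,.592,.0483,1.6095,-.0333,.9427,-.0337],[-.0838,.3099,.0524,1.9851,-.0195,.8509,-.0242]):
    p,R,e,w=fk(q);print(p,R.as_euler('xyz'))
print("nose tri",tri([("scene",(387.5,177)),("side",(235,327.2))]))
print("hook @.15",pl("scene",(392.5,186),.145),pl("side",(233,333),.145))
i=None
print("large wrist",pl("wrist",(301,226),.046),"eye",pl("wrist",(290,254),.0955))
print("tape",pl("wrist",(154,130),.012),"lens",pl("wrist",(192,312),.01),pl("wrist",(90,307),.01),"med",pl("wrist",(328,342),.030),"plate corner",pl("wrist",(434,40),.012),pl("wrist",(540,0),.012),pl("wrist",(420,0),.012),"parcel",pl("wrist",(458,190),.065))
rng=np.random.default_rng(0)
for L in(.3,.4):
  kin.L3=L
  for nm,P in(("w",(.518,-.055,.027)),("h",(.58,.17,.055))):
    P=np.array(P)
    for psi in np.arange(-1.6,2.9,.4):
        R=Rt(psi,np.radians(28));pt=P+.0187*R.apply([0,0,1]);b=[]
        for k in range(12):
            q0=rng.uniform(LO,HI) if k else np.array([0,.4,0,1.9,1.5,1.2,0]);q0=q0.copy();q0[0]=rng.uniform(-1,1)
            q,e=ik(pt,R,q0)
            if e<1e-3:b.append(q)
        print(L,nm,round(psi,1),len(b),b[0].round(2) if b else '')
E
```

```text
[ 0.72243441 -0.04523737  0.23024266] [-3.13979256e+00 -9.83725398e-05  1.57070714e+00]
[ 0.53715371 -0.0223528   0.27290403] [-3.13782998e+00 -1.45281555e-03  1.57401754e+00]
nose tri (array([0.5536, 0.2061, 0.1586]), [np.float64(1.4), np.float64(1.4)])
hook @.15 [0.575  0.1996 0.145 ] [0.5543 0.2113 0.145 ]
large wrist [ 0.5241 -0.0444  0.046 ] eye [ 0.5167 -0.0564  0.0955]
tape [0.3743 0.0473 0.012 ] lens [ 0.3907 -0.1608  0.01  ] [ 0.2707 -0.1543  0.01  ] med [ 0.5523 -0.1889  0.03  ] plate corner [0.6517 0.1298 0.012 ] [0.7468 0.1631 0.012 ] [0.6358 0.163  0.012 ] parcel [ 0.6713 -0.0044  0.065 ]
0.3 w -1.6 6 [ 1.11  1.55 -1.24  2.07  0.58  0.61  2.96]
0.3 w -1.2 10 [ 0.32  1.01  0.09  2.28  4.65  1.16 -1.42]
0.3 w -0.8 6 [ 1.14  1.61 -1.16  2.48  2.95  0.6   0.34]
0.3 w -0.4 0 
0.3 w -0.0 0 
0.3 w 0.4 0 
0.3 w 0.8 11 [-0.46  1.04 -0.17  2.37  1.86  1.29 -1.8 ]
0.3 w 1.2 8 [-0.43  1.01 -0.22  2.17  1.42  1.26 -1.63]
0.3 w 1.6 10 [-0.38  1.02 -0.2   1.97  1.05  1.31 -1.51]
0.3 w 2.0 9 [-0.42  1.04 -0.    1.79  0.64  1.33 -1.36]
0.3 w 2.4 7 [-0.36  1.07  0.08  1.66  0.34  1.44 -1.
[... 1056 characters left out ...]
47  1.16 -0.05  1.59  0.6   1.43 -1.37]
0.4 w 2.4 10 [-0.43  1.21  0.14  1.41  0.25  1.54 -1.28]
0.4 w 2.8 9 [-0.13  1.24 -0.14  1.31  0.21  1.69 -1.58]
0.4 h -1.6 3 [ 0.44  1.19  0.46  1.54 -1.    1.68 -1.69]
0.4 h -1.2 2 [ 0.97  1.09 -0.23  1.82 -0.88  1.05 -1.93]
0.4 h -0.8 9 [ 0.43  1.17  0.62  2.1   4.65  1.65 -1.55]
0.4 h -0.4 9 [ 0.84  1.09  0.01  2.38  4.24  1.22 -1.24]
0.4 h -0.0 0 
0.4 h 0.4 0 
0.4 h 0.8 0 
0.4 h 1.2 9 [-0.07  1.08 -0.3   2.23  1.74  1.37 -1.68]
0.4 h 1.6 9 [-0.2   1.06 -0.1   1.94  1.24  1.21 -1.45]
0.4 h 2.0 8 [-0.25  1.11  0.1   1.65  0.77  1.27 -1.2 ]
0.4 h 2.4 8 [-0.1   1.18  0.06  1.39  0.54  1.53 -1.19]
0.4 h 2.8 7 [-0.03  1.26  0.2   1.18  0.23  1.72 -1.18]
```

Run:
```python
from h import *; from kin import *; import itertools
D=[([-.09347,.59196,.04831,1.60952,-.03329,.94272,-.03369],(.72436,0,.23037),(-3.13979,.00011,1.57086)),([-.0838,.3099,.0524,1.9851,-.0195,.8509,-.0242],(.539,-.0228,.2726),(-3.1378,.0014,1.5676))]
o=[]
for s in itertools.product((1,-1),repeat=4):
    S=np.array([s[0],1,s[1],1,s[2],1,s[3]]);e=0;m=[]
    for q,p,r in D:
        P,R,_,_=fk(S*np.array(q));rv=(Ro.from_euler('xyz',r).inv()*R).as_rotvec();m+=[P-p,rv];e+=np.linalg.norm(P-p)+np.linalg.norm(rv[:3])
    o.append((e,s,np.round(m,4)))
for x in sorted(o,key=lambda x:x[0])[:3]:print(x)
```

```text
(np.float64(0.05444974464560008), (1, 1, 1, 1), array([[-0.0019, -0.0452, -0.0001],
       [-0.    ,  0.0002,  0.0001],
       [-0.0018,  0.0004,  0.0003],
       [-0.    ,  0.0028, -0.0064]]))
(np.float64(0.09050855488313111), (-1, -1, -1, -1), array([[-0.0019,  0.0452, -0.0001],
       [-0.    ,  0.    , -0.    ],
       [-0.0018,  0.0452,  0.0003],
       [-0.    , -0.0001,  0.    ]]))
(np.float64(0.14154926705166251), (1, 1, -1, 1), array([[-0.0009, -0.0264,  0.0004],
       [-0.0018,  0.0541,  0.0393],
       [-0.0015,  0.0107,  0.0005],
       [-0.0006,  0.0321,  0.0193]]))
```

```bash
cat > kin.py <<'E'
import numpy as np
from scipy.spatial.transform import Rotation as Ro
from scipy.optimize import least_squares
PAR=[.6255,.465,.35,.3351,-.0452]
LO=np.array([-2.69,-.47,-1.27,.19,-1.53,.08,-3.09]);HI=np.array([2.69,2.24,1.36,2.51,4.68,2.07,3.09])
S=np.array([-1,1,-1,1,-1,1,-1])
def fk(q,p=None):
    l1,l2,l3,h,d=p if p is not None else PAR
    q=S*np.asarray(q)
    z=np.array([0,0,1.]);A=Ro.from_euler('ZY',[q[0],q[1]]);B=A*Ro.from_euler('ZY',[q[2],q[3]]);C=B*Ro.from_euler('ZYZ',[q[4],q[5],q[6]])
    e=np.array([0,0,h])+A.apply([0,d,l1]);w=e+B.apply(z*l2);return w+C.apply(z*l3),C*Ro.from_euler('Z',np.pi/2),e,w
def Rt(psi,pit,roll=0):
    z=np.array([np.cos(psi)*np.cos(pit),np.sin(psi)*np.cos(pit),-np.sin(pit)]);y=np.cross(z,[0,0,1.]);y/=np.linalg.norm(y);x=np.cross(y,z)
    return Ro.from_matrix(np.c_[x,y,z])*Ro.from_euler('Z',roll)
def ik(p,R,q0,lo=LO+.03,hi=HI-.03):
    f=lambda q:np.r_[(fk(q)[0]-p)*5,(R.inv()*fk(q)[1]).as_rotvec(),(q-q0)*1e-4]
    s=least_squares(f,np.clip(q0,lo+1e-3,hi-1e-3),bounds=(lo,hi));return s.x,np.linalg.norm(f(s.x)[:6])
E
python3 - <<'E'
from kin import *; import kin
rng=np.random.default_rng(0)
print(Rt(-1.4,.5).as_matrix().round(2))
for L in(.35,):
  for nm,P in(("w",(.518,-.055,.027)),("h",(.57,.2,.055))):
    P=np.array(P)
    for psi in np.arange(-2.6,0.1,.3):
        R=Rt(psi,np.radians(28));pt=P+.0187*R.apply([0,0,1]);b=[]
        for k in range(15):
            q0=rng.uniform(LO,HI) if k else np.array([0,.4,0,1.9,1.5,1.2,0]);q0=q0.copy();q0[0]=rng.uniform(-1,1);q0[2]*=.3
            q,e=ik(pt,R,q0)
            if e<1e-3:b.append(q)
        b.sort(key=lambda q:abs(q[6]))
        print(L,nm,round(psi,1),len(b),[x.round(2).tolist() for x in b[:2]])
E
```

```text
[[ 0.08 -0.99  0.15]
 [-0.47 -0.17 -0.86]
 [ 0.88  0.   -0.48]]
0.35 w -2.6 7 [[0.28, 1.35, -0.85, 1.49, 0.79, 1.9, 1.19], [0.18, 1.26, -0.64, 1.5, 0.68, 1.78, 1.32]]
0.35 w -2.3 9 [[0.28, 1.43, -1.02, 1.6, 1.03, 2.04, 1.19], [-0.04, 1.16, -0.4, 1.63, 0.72, 1.6, 1.53]]
0.35 w -2.0 10 [[0.22, 1.41, -1.01, 1.74, 1.18, 2.04, 1.28], [0.2, 1.38, -0.97, 1.74, 1.16, 2.0, 1.3]]
0.35 w -1.7 15 [[0.1, 1.31, -0.87, 1.91, 1.29, 1.9, 1.38], [0.0, 1.22, -0.7, 1.92, 1.22, 1.73, 1.42]]
0.35 w -1.4 13 [[0.02, 1.26, -0.79, 2.09, 1.45, 1.81, 1.4], [-0.26, 1.1, -0.39, 2.11, 1.33, 1.4, 1.45]]
0.35 w -1.1 10 [[-0.64, 1.08, 0.06, 2.32, 1.58, 1.01, 1.28], [-0.61, 1.08, 0.02, 2.32, 1.58, 1.05, 1.28]]
0.35 w -0.8 9 [[-0.44, 1.15, -0.18, 2.48, 1.93, 1.39, 1.13], [-0.44, 1.15, -0.18, 2.48, 1.93, 1.39, 1.13]]
0.35 w -0.5 0 []
0.35 w -0.2 0 []
0.35 w 0.1 0 []
0.35 h -2.6 6 [[-0.14, 1.33, -0.7, 1.17, 0.49, 1.95, 1.2], [-0.18, 1.3, -0.61, 1.17, 0.43, 1.92, 1.26]]
0.35 h -2.3 11 [[-0.17, 1.37, -0.85, 1.23, 0.74, 2.04, 1.26], [-0.17, 1.37, -0.85, 1.23, 0.74, 2.04, 1.26]]
0.35 h -2.0 9 [[-0.22, 1.35, -0.87, 1.34, 0.93, 2.04, 1.38], [-0.22, 1.35, -0.87, 1.34, 0.93, 2.04, 1.38]]
0.35 h -1.7 6 [[-0.25, 1.34, -0.92, 1.49, 1.12, 2.04, 1.47], [-0.3, 1.29, -0.81, 1.49, 1.06, 1.96, 1.51]]
0.35 h -1.4 10 [[-0.43, 1.18, -0.63, 1.67, 1.14, 1.75, 1.63], [-0.46, 1.16, -0.57, 1.68, 1.11, 1.71, 1.65]]
0.35 h -1.1 14 [[-0.43, 1.17, -0.69, 1.86, 1.36, 1.74, 1.63], [-0.58, 1.08, -0.44, 1.87, 1.26, 1.52, 1.67]]
0.35 h -0.8 15 [[-0.65, 1.04, -0.38, 2.07, 1.49, 1.41, 1.61], [-0.69, 1.03, -0.32, 2.07, 1.48, 1.36, 1.61]]
0.35 h -0.5 8 [[-1.02, 1.01, 0.13, 2.29, 1.8, 1.0, 1.37], [-1.01, 1.01, 0.11, 2.29, 1.8, 1.02, 1.37]]
0.35 h -0.2 5 [[-0.9, 1.05, 0.06, 2.45, 2.22, 1.24, 1.21], [-0.73, 1.05, -0.16, 2.44, 2.18, 1.39, 1.35]]
0.35 h 0.1 0 []
```

Run:
```python
import cv2,numpy as np
r=lambda x,f:cv2.resize(x,None,fx=f,fy=f,interpolation=cv2.INTER_CUBIC)
cv2.imwrite("pics/c2.png",r(cv2.imread("pics/wrist1.png")[190:290,255:345],6))
```

```text
(no output)
```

View pics/c2.png

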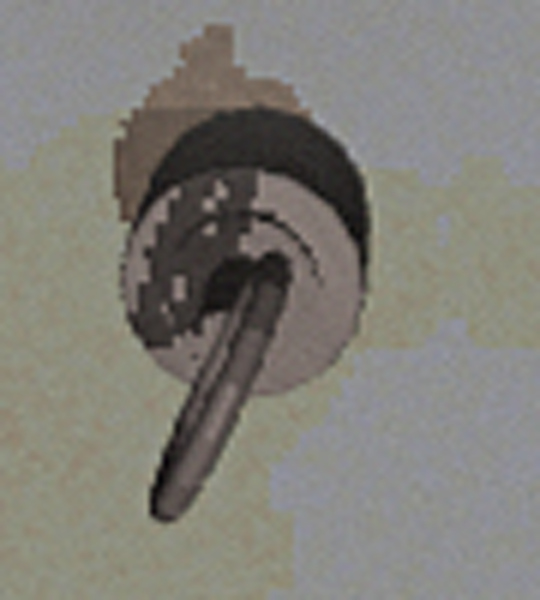

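Run:
```python
from h import *
i=arm.camera_info("wrist")
print(pl("wrist",(295.8,236.8),.046,i),"ringtop",pl("wrist",(283.7,273.3),.115,i),-i['R'].T@i['t'])
# bar direction: ring edges in plane: project ring for yaw candidates
for c in((.518,-.0545),(.516,-.055)):
  for y in(-.4,-.5,-.6,-.7):
    P=[px("wrist",(c[0]-np.sin(y)*19.5e-3*np.cos(a),c[1]+np.cos(y)*19.5e-3*np.cos(a),.0955+19.5e-3*np.sin(a)),i) for a in np.linspace(0,2*np.pi,8,endpoint=False)]
    print(c,y,[((p-[255,190])*6).round().tolist() for p in P])
```

```text
[ 0.5187 -0.0558  0.046 ] ringtop [ 0.5127 -0.0668  0.115 ] [0.54524583 0.05944731 0.41462916]
(0.518, -0.0545) -0.4 [[268.0, 256.0], [247.0, 320.0], [208.0, 419.0], [176.0, 487.0], [171.0, 484.0], [193.0, 419.0], [228.0, 330.0], [259.0, 263.0]]
(0.518, -0.0545) -0.5 [[280.0, 262.0], [256.0, 324.0], [208.0, 419.0], [167.0, 483.0], [159.0, 479.0], [184.0, 415.0], [228.0, 330.0], [266.0, 267.0]]
(0.518, -0.0545) -0.6 [[291.0, 268.0], [264.0, 329.0], [208.0, 419.0], [159.0, 478.0], [148.0, 473.0], [177.0, 411.0], [228.0, 330.0], [274.0, 271.0]]
(0.518, -0.0545) -0.7 [[302.0, 276.0], [272.0, 334.0], [208.0, 419.0], [151.0, 473.0], [137.0, 466.0], [170.0, 406.0], [228.0, 330.0], [281.0, 277.0]]
(0.516, -0.055) -0.4 [[254.0, 259.0], [233.0, 323.0], [193.0, 422.0], [162.0, 490.0], [158.0, 487.0], [180.0, 422.0], [215.0, 333.0], [245.0, 266.0]]
(0.516, -0.055) -0.5 [[266.0, 265.0], [241.0, 327.0], [193.0, 422.0], [154.0, 486.0], [146.0, 482.0], [172.0, 418.0], [215.0, 333.0], [254.0, 270.0]]
(0.516, -0.055) -0.6 [[277.0, 271.0], [250.0, 332.0], [193.0, 422.0], [145.0, 482.0], [134.0, 476.0], [164.0, 414.0], [215.0, 333.0], [262.0, 274.0]]
(0.516, -0.055) -0.7 [[288.0, 279.0], [258.0, 338.0], [193.0, 422.0], [137.0, 476.0], [124.0, 469.0], [157.0, 409.0], [215.0, 333.0], [269.0, 280.0]]
```

```bash
cat >> kin.py <<'E'
def plan(q0,q1,n,pose0=None):
    "rows relative to measured pose at q0 (model delta)"
    p0,R0,_,_=fk(q0);out=[]
    for k in range(1,n+1):
        p,R,e,w=fk(q0+(q1-q0)*k/n);rel=R0.inv()
        print(k,'dxyz',(rel.apply(p-p0)*1e3).round(0).astype(int).tolist(),'rot',np.degrees((rel*R).as_rotvec()).round(0).astype(int).tolist(),'tcp',p.round(3),'wrist',w.round(2))
E
python3 - <<'E'
from h import *; from kin import *
q0=np.array(arm.state()['joint_pos']);W=np.array([.5185,-.056,.027])
R=Rt(-1.5,np.radians(28));z=R.apply([0,0,1])
pt=W+(.0187-.13)*z
best=None
for d in(0,-.2,-.4):
    q,e=ik(pt,R,np.array([-.2+d*0,1,d,2,1.3,1.4,1.4]));print(q.round(3),e)
    q2,e2=ik(W+.02*z,R,q);print('grasp',q2.round(3),e2)
    if d==-.2:best=q
plan(q0,best,16)
E
```

```text
[-0.458  0.986 -0.339  1.969  1.012  1.432  1.599] 4.322634858055687e-09
grasp [-0.332  1.071 -0.259  2.061  1.211  1.302  1.507] 5.461904186950755e-09
[-0.403  1.006 -0.421  1.964  1.042  1.492  1.569] 4.0547239257213295e-09
grasp [-0.276  1.086 -0.335  2.055  1.237  1.368  1.488] 4.4489600102052625e-09
[-0.35   1.029 -0.5    1.959  1.071  1.553  1.54 ] 3.999983423265628e-09
grasp [-0.222  1.105 -0.41   2.05   1.262  1.435  1.471] 3.7856893066231965e-09
1 dxyz [7, -16, 22] rot [5, -2, -11] tcp [ 0.532 -0.012  0.25 ] wrist [0.56 0.   0.6 ]
2 dxyz [12, -31, 42] rot [10, -4, -22] tcp [ 0.517 -0.007  0.23 ] wrist [0.57 0.03 0.57]
3 dxyz [15, -45, 59] rot [15, -6, -33] tcp [ 0.503 -0.005  0.213] wrist [0.57 0.05 0.55]
4 dxyz [16, -57, 74] rot [20, -7, -44] tcp [ 0.49  -0.003  0.198] wrist [0.58 0.08 0.53]
5 dxyz [16, -68, 87] rot [25, -9, -54] tcp [ 0.48  -0.003  0.185] wrist [0.58 0.11 0.5 ]
6 dxyz [16, -75, 99] rot [30, -9, -65] tcp [ 0.473 -0.004  0.173] wrist [0.58 0.13 0.48]
7 dxyz [15, -80, 109] rot [36, -10, -75] tcp [ 0.468 -0.005  0.163] wrist [0.58 0.15 0.45]
8 dxyz [14, -83, 119] rot [41, -10, -86] tcp [ 0.465 -0.006  0.153] wrist [0.58 0.18 0.43]
9 dxyz [14, -83, 128] rot [47, -10, -96] tcp [ 0.465 -0.006  0.144] wrist [0.57 0.2  0.4 ]
10 dxyz [15, -81, 136] rot [53, -10, -106] tcp [ 0.467 -0.005  0.136] wrist [0.57 0.23 0.38]
11 dxyz [18, -77, 144] rot [59, -9, -115] tcp [ 0.471 -0.002  0.128] wrist [0.56 0.25 0.36]
12 dxyz [22, -71, 153] rot [66, -8, -124] tcp [0.477 0.002 0.119] wrist [0.55 0.27 0.33]
13 dxyz [28, -63, 162] rot [72, -7, -133] tcp [0.485 0.009 0.11 ] wrist [0.54 0.29 0.31]
14 dxyz [37, -55, 172] rot [79, -6, -142] tcp [0.493 0.017 0.101] wrist [0.52 0.31 0.29]
15 dxyz [48, -46, 182] rot [87, -5, -150] tcp [0.502 0.028 0.09 ] wrist [0.51 0.33 0.26]
16 dxyz [62, -37, 193] rot [-91, 3, 151] tcp [0.512 0.042 0.079] wrist [0.49 0.35 0.24]
```

Run:
```python
from h import *; from kin import *
q0=np.array(arm.state()['joint_pos']);W=np.array([.5185,-.056,.027])
for psi in(-1.1,-1.0):
  R=Rt(psi,np.radians(28));z=R.apply([0,0,1])
  for d in(0,.2):
    q2,e2=ik(W+.02*z,R,np.array([-.5,1.1,d,2.3,1.6,1.1,1.3]));q,e=ik(W-.11*z,R,q2);print(psi,q.round(3),e,'grasp',q2.round(3),e2)
    H,e=ik(np.array([.57,.2,.06])+.02*z,Rt(psi+.83,.49),q2);print('  hook',H.round(3),e)
plan(q0,q,16)
```

```text
-1.1 [-0.74   0.943 -0.134  2.309  1.283  1.152  1.421] 6.023318423677526e-09 grasp [-0.557  1.076 -0.041  2.315  1.591  1.107  1.289] 1.486618537328226e-09
  hook [-0.78   1.037 -0.125  2.434  2.102  1.33   1.318] 1.0312614599006077e-08
-1.1 [-0.826  0.938 -0.021  2.317  1.265  1.06   1.442] 7.648399735934574e-09 grasp [-0.651  1.08   0.08   2.324  1.589  0.995  1.274] 1.008099893834876e-09
  hook [-0.86   1.035 -0.023  2.441  2.12   1.257  1.26 ] 1.1215127555168377e-08
-1.0 [-0.734  0.96  -0.181  2.389  1.396  1.183  1.32 ] 6.132293836630773e-09 grasp [-0.559  1.094 -0.044  2.374  1.717  1.144  1.211] 4.4286793890825624e-09
  hook [-0.709  1.061 -0.162  2.48   2.232  1.428  1.327] 2.5974554413071806e-08
-1.0 [-0.796  0.955 -0.1    2.395  1.392  1.114  1.325] 6.933120215328767e-09 grasp [-0.619  1.096  0.032  2.38   1.724  1.073  1.19 ] 5.336627185317567e-09
  hook [-0.711  1.06  -0.16   2.48   2.232  1.427  1.326] 4.390858938233514e-08
1 dxyz [3, -24, 29] rot [5, -4, -11] tcp [ 0.524 -0.016  0.243] wrist [0.55 0.01 0.59]
2 dxyz [4, -47, 53] rot [10, -7, -23] tcp [ 0.501 -0.016  0.2
[... 617 characters left out ...]
4] tcp [ 0.427 -0.043  0.132] wrist [0.46 0.21 0.37]
10 dxyz [-23, -119, 146] rot [55, -25, -115] tcp [ 0.429 -0.042  0.126] wrist [0.44 0.23 0.35]
11 dxyz [-20, -114, 151] rot [62, -27, -126] tcp [ 0.434 -0.039  0.121] wrist [0.42 0.24 0.33]
12 dxyz [-13, -108, 158] rot [70, -28, -137] tcp [ 0.44  -0.033  0.114] wrist [0.4  0.25 0.31]
13 dxyz [-4, -100, 165] rot [78, -29, -148] tcp [ 0.448 -0.023  0.107] wrist [0.37 0.27 0.29]
14 dxyz [9, -93, 173] rot [-84, 29, 154] tcp [ 0.455 -0.01   0.099] wrist [0.35 0.27 0.27]
15 dxyz [26, -87, 182] rot [-81, 26, 141] tcp [0.461 0.006 0.09 ] wrist [0.32 0.28 0.26]
16 dxyz [45, -82, 193] rot [-77, 23, 129] tcp [0.466 0.026 0.079] wrist [0.3  0.29 0.24]
```

Call:
{"name": "servo_tool", "arguments": {
  "steps": [
    {"dx": 2,"dy": -12,"dz": 5,"rx": 2,"ry": -2,"rz": -6,"jaw": 1},
    {"dx": 3,"dy": -24,"dz": 10,"rx": 5,"ry": -4,"rz": -11,"jaw": 1},
    {"dx": 3,"dy": -36,"dz": 15,"rx": 7,"ry": -5,"rz": -17,"jaw": 1},
    {"dx": 4,"dy": -47,"dz": 20,"rx": 10,"ry": -7,"rz": -23,"jaw": 1},
    {"dx": 3,"dy": -57,"dz": 25,"rx": 12,"ry": -8,"rz": -28,"jaw": 1},
    {"dx": 2,"dy": -67,"dz": 30,"rx": 15,"ry": -10,"rz": -34,"jaw": 1},
    {"dx": 0,"dy": -76,"dz": 36,"rx": 17,"ry": -11,"rz": -40,"jaw": 1},
    {"dx": -2,"dy": -85,"dz": 42,"rx": 20,"ry": -13,"rz": -46,"jaw": 1}
  ]
}}

```text
time_s: 1.62
tcp_pos: [0.4616, -0.0217, 0.2287]
ee_rot: [-2.741, 0.066, 2.403]
wrist_force: [-0.7, 0.6, -0.8]
gripper_width: 0.0859
```

```bash
cat > data.py <<'E'
D=[([-.09347,.59196,.04831,1.60952,-.03329,.94272,-.03369],(.72436,0,.23037),(-3.13979,.00011,1.57086)),([-.0838,.3099,.0524,1.9851,-.0195,.8509,-.0242],(.539,-.0228,.2726),(-3.1378,.0014,1.5676))]
E
python3 - <<'E'
from h import *; from kin import *
s=st();q=np.array(s['joint_pos']);p,R,e,w=fk(q);print(p,R.as_euler('xyz'))
f=lambda x:np.r_[fk(q,[.6255,.465,x[0],x[0]-.0149,x[1]])[0]-s['tcp_pos']]
from scipy.optimize import least_squares
r=least_squares(f,[.35,-.045]);print(r.x,r.fun)
print(w)
E
```

```text
1.6167 q [-0.1965, 0.3916, -0.0501, 2.0607, 0.3403, 1.0241, 0.3463] tcp [0.4616, -0.0217, 0.2287] rpy [-2.7408, 0.0662, 2.4034] F [-0.6623, 0.6182, -0.8202] T [0.3226, -0.1777, -0.0163] w 0.0859
[ 0.45242122 -0.03528492  0.23307769] [-2.74077633  0.06622724  2.40343556]
[ 0.30719844 -0.0456947 ] [2.47384297e-04 4.92495101e-05 8.61698859e-04]
[0.52854002 0.08008088 0.5546312 ]
```

```bash
sed -i 's/^PAR=.*/PAR=[.6255,.465,.3072,.2923,-.0457]/' kin.py
python3 - <<'E'
from h import *; from kin import *
q0=np.array(arm.state()['joint_pos']);W=np.array([.5185,-.056,.027])
for psi in(-1.2,-1.1,-1.0):
  R=Rt(psi,np.radians(28));z=R.apply([0,0,1])
  for d in(0,.2):
    q2,e2=ik(W+.02*z,R,np.array([-.5,1.1,d,2.3,1.6,1.1,1.3]));q,e=ik(W-.11*z+np.array([0,0,.03]),R,q2);print(psi,q.round(3),e,'grasp',q2.round(3),e2)
    H,e=ik(np.array([.57,.2,.06])+.02*z,Rt(psi+.83,.49),q2);print('  hook',H.round(3),e)
  if psi==-1.1:Q=q
plan(q0,Q,12)
E
```

```text
-1.2 [-0.632  0.829 -0.141  2.266  1.212  1.197  1.584] 6.438984201883189e-09 grasp [-0.49   1.017 -0.011  2.277  1.526  1.078  1.398] 3.1486794559793323e-09
  hook [-0.732  0.96  -0.119  2.359  2.015  1.241  1.441] 7.870231855269202e-09
-1.2 [-0.713  0.824 -0.031  2.274  1.191  1.119  1.607] 7.535824313595548e-09 grasp [-0.572  1.021  0.095  2.285  1.518  0.985  1.393] 3.2926571528156103e-09
  hook [-0.803  0.957 -0.026  2.366  2.027  1.174  1.397] 9.408783639951547e-09
-1.1 [-0.659  0.828 -0.138  2.344  1.312  1.173  1.514] 7.126469499224201e-09 grasp [-0.5    1.027 -0.004  2.331  1.653  1.091  1.327] 2.8296605381790717e-09
  hook [-0.718  0.969 -0.098  2.406  2.153  1.271  1.404] 8.063004937689759e-09
-1.1 [-0.726  0.824 -0.048  2.35   1.303  1.107  1.525] 8.143746467701309e-09 grasp [-0.565  1.03   0.079  2.337  1.655  1.017  1.311] 1.4366077783794129e-09
  hook [-0.774  0.968 -0.025  2.411  2.166  1.223  1.362] 8.945371675004873e-09
-1.0 [-0.677  0.834 -0.143  2.422  1.423  1.167  1.431] 7.496255955513267e-09 grasp [-0.496  1.041 -0.009  2.382  1.781  1.129  1.26 ] 4.09119840075
[... 678 characters left out ...]
11, 8, 61] rot [24, -10, -57] tcp [ 0.446 -0.029  0.169] wrist [0.48 0.18 0.39]
6 dxyz [11, 15, 68] rot [29, -11, -69] tcp [ 0.448 -0.027  0.161] wrist [0.47 0.2  0.37]
7 dxyz [12, 23, 73] rot [35, -12, -80] tcp [ 0.452 -0.023  0.152] wrist [0.45 0.22 0.34]
8 dxyz [13, 33, 78] rot [41, -13, -92] tcp [ 0.456 -0.016  0.144] wrist [0.43 0.23 0.32]
9 dxyz [16, 45, 82] rot [47, -13, -103] tcp [ 0.461 -0.008  0.136] wrist [0.41 0.24 0.3 ]
10 dxyz [20, 58, 85] rot [54, -13, -114] tcp [0.466 0.003 0.128] wrist [0.39 0.26 0.29]
11 dxyz [26, 74, 88] rot [61, -13, -124] tcp [0.471 0.016 0.118] wrist [0.37 0.26 0.27]
12 dxyz [34, 90, 91] rot [69, -12, -135] tcp [0.474 0.031 0.109] wrist [0.35 0.27 0.25]
```

Run:
```python
from h import *; from kin import *
s=arm.state();R=Ro.from_euler('xyz',s['ee_rot']);print(R.inv().apply([-30,0,30]).round(1),R.inv().apply([-30,0,0]).round(1))
```

```text
[ 20.2 -30.8 -21. ] [ 22.1 -19.2   6.5]
```

Call:
{"name": "servo_tool", "arguments": {
  "steps": [
    {"dx": 9,"dy": -10,"dz": 2,"rx": 2,"ry": -2,"rz": -6,"jaw": 1},
    {"dx": 18,"dy": -20,"dz": 2,"rx": 4,"ry": -3,"rz": -12,"jaw": 1},
    {"dx": 26,"dy": -30,"dz": 5,"rx": 7,"ry": -4,"rz": -18,"jaw": 1},
    {"dx": 28,"dy": -31,"dz": 12,"rx": 9,"ry": -5,"rz": -24,"jaw": 1},
    {"dx": 29,"dy": -30,"dz": 18,"rx": 12,"ry": -6,"rz": -30,"jaw": 1},
    {"dx": 30,"dy": -30,"dz": 24,"rx": 15,"ry": -7,"rz": -37,"jaw": 1},
    {"dx": 30,"dy": -28,"dz": 28,"rx": 18,"ry": -8,"rz": -44,"jaw": 1},
    {"dx": 30,"dy": -26,"dz": 33,"rx": 20,"ry": -9,"rz": -50,"jaw": 1}
  ]
}}

```text
time_s: 2.28
tcp_pos: [0.4162, -0.0278, 0.2057]
ee_rot: [-2.458, -0.267, -3.057]
wrist_force: [0.0, 2.1, 0.2]
gripper_width: 0.0855
```

```bash
cat > go.py <<'E'
from h import *; from kin import *
import sys
s=st();q0=np.array(s['joint_pos']);p,R,e,w=fk(q0);print('err',(p-s['tcp_pos']).round(4),'elbow',e.round(2),'wrist',w.round(2))
def wp(pos,Rw,n,off=None):
    q,er=ik(np.array(pos),Rw,q0);print('ik',q.round(2),er);plan(q0,q,n)
E
python3 - <<'E'
from go import *
W=np.array([.5185,-.056,.027]);R2=Rt(-1.1,np.radians(28));z=R2.apply([0,0,1])
wp(W-.11*z+[0,0,.03],R2,12)
print(R.inv().apply([-30,0,0]),R.inv().apply([0,0,30]))
E
```

```text
2.2833 q [-0.3105, 0.4725, -0.1791, 2.1987, 0.6788, 1.1264, 0.753] tcp [0.4162, -0.0278, 0.2057] rpy [-2.4585, -0.2667, -3.0572] F [0.0201, 2.0681, 0.2325] T [0.6909, -0.1239, 0.0534] w 0.0855
err [-0.0023 -0.0006  0.0019] elbow [0.29 0.04 0.85] wrist [0.46 0.17 0.44]
ik [-0.57  0.84 -0.25  2.34  1.32  1.26  1.5 ] 8.50512733295716e-09
1 dxyz [-5, 3, 6] rot [3, -1, -7] tcp [ 0.417 -0.029  0.2  ] wrist [0.45 0.18 0.42]
2 dxyz [-11, 7, 11] rot [7, -1, -15] tcp [ 0.421 -0.03   0.193] wrist [0.45 0.19 0.4 ]
3 dxyz [-17, 11, 15] rot [10, -2, -23] tcp [ 0.425 -0.029  0.186] wrist [0.44 0.2  0.39]
4 dxyz [-24, 15, 18] rot [13, -2, -30] tcp [ 0.431 -0.027  0.178] wrist [0.43 0.21 0.37]
5 dxyz [-31, 21, 21] rot [16, -2, -37] tcp [ 0.436 -0.024  0.171] wrist [0.43 0.22 0.35]
6 dxyz [-39, 27, 23] rot [20, -2, -45] tcp [ 0.442 -0.02   0.163] wrist [0.42 0.23 0.34]
7 dxyz [-48, 35, 25] rot [23, -2, -52] tcp [ 0.448 -0.014  0.155] wrist [0.41 0.24 0.32]
8 dxyz [-56, 44, 26] rot [27, -2, -60] tcp [ 0.454 -0.008  0.147] wrist [0.4  0.25 0.31]
9 dxyz [-65, 54, 27] rot [30, -2, -67] tcp [0.46  0.    0.138] wrist [0.39 0.25 0.29]
10 dxyz [-73, 65, 27] rot [34, -2, -74] tcp [0.465 0.009 0.129] wrist [0.38 0.26 0.28]
11 dxyz [-81, 77, 27] rot [37, -2, -82] tcp [0.47  0.019 0.119] wrist [0.36 0.27 0.27]
12 dxyz [-89, 91, 27] rot [41, -1, -89] tcp [0.474 0.031 0.109] wrist [0.35 0.27 0.25]
[28.8365632   6.93378599  4.51389348] [  7.90581579 -18.26670922 -22.44605558]
```

Call:
{"name": "servo_tool", "arguments": {
  "steps": [
    {"dx": -5,"dy": 3,"dz": 6,"rx": 3,"ry": -1,"rz": -6,"jaw": 1},
    {"dx": -9,"dy": 6,"dz": 9,"rx": 6,"ry": -1,"rz": -12,"jaw": 1},
    {"dx": -14,"dy": 9,"dz": 13,"rx": 9,"ry": -2,"rz": -19,"jaw": 1},
    {"dx": -20,"dy": 13,"dz": 16,"rx": 11,"ry": -2,"rz": -25,"jaw": 1},
    {"dx": -26,"dy": 17,"dz": 19,"rx": 14,"ry": -2,"rz": -31,"jaw": 1},
    {"dx": -31,"dy": 21,"dz": 21,"rx": 16,"ry": -2,"rz": -37,"jaw": 1},
    {"dx": -39,"dy": 27,"dz": 23,"rx": 20,"ry": -2,"rz": -45,"jaw": 1},
    {"dx": -48,"dy": 35,"dz": 25,"rx": 23,"ry": -2,"rz": -52,"jaw": 1}
  ]
}}

```text
time_s: 2.95
tcp_pos: [0.4501, -0.0139, 0.1527]
ee_rot: [-2.498, -0.808, -2.243]
wrist_force: [-0.7, 0.0, 0.6]
gripper_width: 0.0855
```

Run:
```python
from go import *
W=np.array([.5185,-.056,.027]);R2=Rt(-1.1,np.radians(28));z=R2.apply([0,0,1])
wp(W-.11*z+[0,0,.03],R2,6)
snap("wrist","wrist2")
```

```text
2.95 q [-0.425, 0.6893, -0.2621, 2.2652, 1.042, 1.2294, 1.1581] tcp [0.4501, -0.0139, 0.1527] rpy [-2.4981, -0.8085, -2.2426] F [-0.7392, 0.0298, 0.6262] T [0.8508, 0.1323, -0.0024] w 0.0855
err [-0.0032 -0.0015  0.0034] elbow [0.38 0.12 0.77] wrist [0.41 0.24 0.33]
ik [-0.54  0.85 -0.29  2.33  1.33  1.29  1.49] 4.069144917116452e-09
1 dxyz [-10, -1, 0] rot [3, 0, -7] tcp [ 0.452 -0.01   0.149] wrist [0.4  0.25 0.31]
2 dxyz [-21, -1, 0] rot [6, 0, -13] tcp [ 0.457 -0.004  0.142] wrist [0.39 0.25 0.3 ]
3 dxyz [-33, -1, -2] rot [9, 0, -20] tcp [0.462 0.003 0.134] wrist [0.38 0.26 0.29]
4 dxyz [-45, -1, -3] rot [12, 0, -26] tcp [0.467 0.012 0.126] wrist [0.37 0.26 0.28]
5 dxyz [-58, 0, -6] rot [15, 1, -33] tcp [0.471 0.021 0.118] wrist [0.36 0.27 0.26]
6 dxyz [-71, 2, -9] rot [18, 1, -40] tcp [0.474 0.031 0.109] wrist [0.35 0.27 0.25]
```

View pics/wrist2.png

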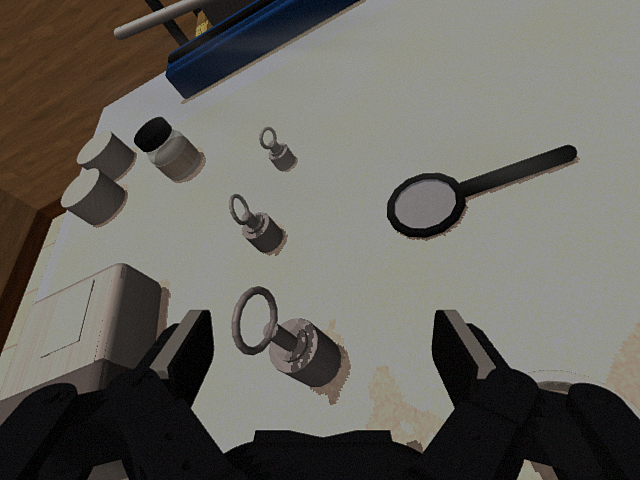

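Call:
{"name": "servo_tool", "arguments": {
  "steps": [
    {"dx": -10,"dy": -1,"dz": 0,"rx": 3,"ry": 0,"rz": -7,"jaw": 1},
    {"dx": -21,"dy": -1,"dz": 0,"rx": 6,"ry": 0,"rz": -13,"jaw": 1},
    {"dx": -33,"dy": -1,"dz": -2,"rx": 9,"ry": 0,"rz": -20,"jaw": 1},
    {"dx": -45,"dy": -1,"dz": -3,"rx": 12,"ry": 0,"rz": -26,"jaw": 1},
    {"dx": -58,"dy": 0,"dz": -6,"rx": 15,"ry": 1,"rz": -33,"jaw": 1},
    {"dx": -71,"dy": 2,"dz": -9,"rx": 18,"ry": 1,"rz": -40,"jaw": 1},
    {"dx": -71,"dy": 2,"dz": -9,"rx": 18,"ry": 1,"rz": -40,"jaw": 1}
  ]
}}

```text
time_s: 3.58
tcp_pos: [0.4768, 0.0332, 0.1044]
ee_rot: [3.129, -1.079, -1.084]
wrist_force: [0.2, -0.2, -0.5]
gripper_width: 0.0855
```

```bash
cat >> go.py <<'E'
def rel(pos,Rw):
    "exact delta from measured pose"
    R0=Ro.from_euler('xyz',s['ee_rot']);print('DELTA mm',(R0.inv().apply(np.array(pos)-s['tcp_pos'])*1e3).round(1),'deg',np.degrees((R0.inv()*Rw).as_rotvec()).round(1))
E
python3 - <<'E'
from go import *
W=np.array([.5185,-.056,.027]);R2=Rt(-1.1,np.radians(28));z=R2.apply([0,0,1])
rel(W-.11*z+[0,0,.03],R2);rel(W+.022*z,R2)
i=arm.camera_info("wrist");snap("wrist","wrist3");print(i)
E
```

```text
3.5833 q [-0.5313, 0.8466, -0.3105, 2.3334, 1.3297, 1.2991, 1.5004] tcp [0.4768, 0.0332, 0.1044] rpy [3.1289, -1.079, -1.0841] F [0.1763, -0.2475, -0.5253] T [0.8026, 0.4006, -0.0208] w 0.0855
err [-0.0031 -0.0022  0.0047] elbow [0.43 0.2  0.71] wrist [0.35 0.27 0.25]
DELTA mm [ 4.3  3.3 -0.9] deg [-0.1  0.2  0.4]
DELTA mm [-21.7   3.3 145.3] deg [-0.1  0.2  0.4]
{'vertical_fov': 64.49146295019378, 'cx': 322.3186578023185, 'cy': 239.66859912587844, 'R': array([[-0.88860536, -0.45862208,  0.00680445],
       [-0.3345836 ,  0.63798381, -0.6935636 ],
       [ 0.31374246, -0.61858099, -0.72036326]]), 't': array([0.43844101, 0.24113635, 0.10664888])}
```

View pics/wrist3.png

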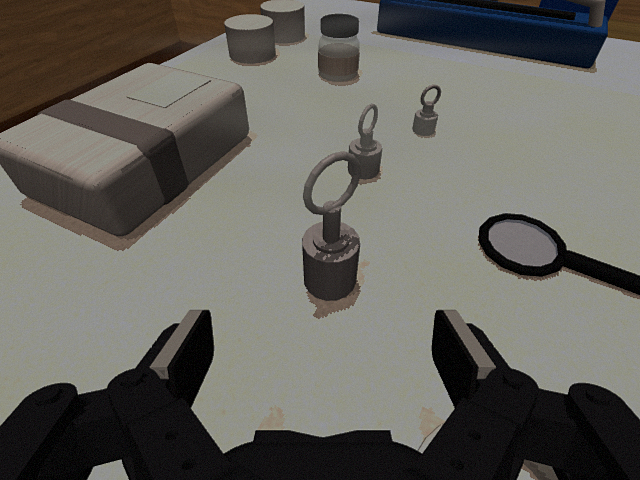

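Run:
```python
from go import *
i=arm.camera_info("wrist")
for x in(330,331,332):print(pl("wrist",(x,241),.046,i))
print(px("wrist",(.5185,-.056,.046),i),px("wrist",(.5185,-.056,0),i))
P=s['tcp_pos'];R0=Ro.from_euler('xyz',s['ee_rot']);zt=R0.apply([0,0,1]);print([px("wrist",P+zt*k,i) for k in(0,.05,.1,.14)])
cv2.imwrite("pics/c3.png",cv2.resize(cv2.imread("pics/wrist3.png")[145:305,285:375],None,fx=3.7,fy=3.7,interpolation=cv2.INTER_CUBIC))
```

```text
3.6333 q [-0.5303, 0.8448, -0.3094, 2.3347, 1.3282, 1.3001, 1.499] tcp [0.4765, 0.0316, 0.1057] rpy [3.1325, -1.0812, -1.0907] F [0.5544, 0.0672, 1.9748] T [0.7628, 0.4162, -0.0689] w 0.0853
err [-0.0031 -0.0022  0.0046] elbow [0.43 0.2  0.71] wrist [0.35 0.27 0.25]
[ 0.5165 -0.0588  0.046 ]
[ 0.5159 -0.0592  0.046 ]
[ 0.5152 -0.0595  0.046 ]
[325.7 242.6] [325.1 282.3]
[array([322.9, 311.7]), array([322.8, 267.1]), array([322.7, 239.1]), array([322.7, 223.3])]
```

View pics/c3.png

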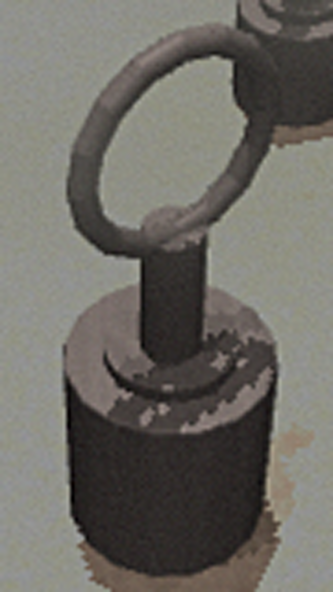

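Run:
```python
from go import *
W=np.array([.5162,-.0585,.028]);R2=Rt(-1.095,np.radians(28));z=R2.apply([0,0,1])
for k in(-.10,-.05,.022):rel(W+k*z,R2)
```

```text
3.6333 q [-0.5303, 0.8448, -0.3094, 2.3347, 1.3282, 1.3001, 1.499] tcp [0.4765, 0.0316, 0.1057] rpy [3.1325, -1.0812, -1.0907] F [0.5544, 0.0672, 1.9748] T [0.7628, 0.4162, -0.0689] w 0.0853
err [-0.0031 -0.0022  0.0046] elbow [0.43 0.2  0.71] wrist [0.35 0.27 0.25]
DELTA mm [-22.5   5.8  23.3] deg [0.3 0.1 0.1]
DELTA mm [-22.5   5.5  73.3] deg [0.3 0.1 0.1]
DELTA mm [-22.4   5.1 145.3] deg [0.3 0.1 0.1]
```

Call:
{"name": "servo_tool", "arguments": {
  "steps": [
    {"dx": -12,"dy": 3,"dz": 0,"rx": 0,"ry": 0,"rz": 0,"jaw": 1},
    {"dx": -22,"dy": 6,"dz": 5,"rx": 0,"ry": 0,"rz": 0,"jaw": 1},
    {"dx": -22,"dy": 6,"dz": 35,"rx": 0,"ry": 0,"rz": 0,"jaw": 1},
    {"dx": -22,"dy": 6,"dz": 65,"rx": 0,"ry": 0,"rz": 0,"jaw": 1},
    {"dx": -22,"dy": 6,"dz": 90,"rx": 0,"ry": 0,"rz": 0,"jaw": 1},
    {"dx": -22,"dy": 6,"dz": 110,"rx": 0,"ry": 0,"rz": 0,"jaw": 1},
    {"dx": -22,"dy": 6,"dz": 120,"rx": 0,"ry": 0,"rz": 0,"jaw": 1},
    {"dx": -22,"dy": 6,"dz": 125,"rx": 0,"ry": 0,"rz": 0,"jaw": 1}
  ]
}}

```text
time_s: 4.3
tcp_pos: [0.517, -0.0639, 0.0294]
ee_rot: [3.137, -1.085, -1.1]
wrist_force: [-0.3, 0.4, 0.1]
gripper_width: 0.0854
```

Run:
```python
from go import *
W=np.array([.5162,-.0585,.028]);R2=Rt(-1.095,np.radians(28));z=R2.apply([0,0,1])
for k in(.022,):rel(W+k*z,R2)
snap("wrist","wrist4");
```

```text
4.3 q [-0.3831, 1.0082, -0.1925, 2.3373, 1.6168, 1.2496, 1.3634] tcp [0.517, -0.0639, 0.0294] rpy [3.1372, -1.0846, -1.1001] F [-0.3006, 0.4172, 0.1462] T [0.7998, 0.4287, 0.0454] w 0.0854
err [-0.0015 -0.0003  0.0029] elbow [0.51 0.16 0.63] wrist [0.39 0.18 0.18]
DELTA mm [-3.7 -2.  18.1] deg [ 0.5 -0.1 -0.1]
```

View pics/wrist4.png

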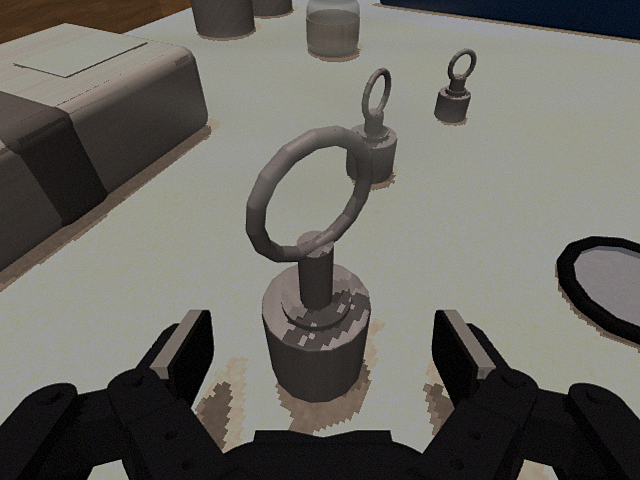

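Call:
{"name": "servo_tool", "arguments": {
  "steps": [
    {"dx": -3,"dy": -3,"dz": 6,"rx": 0,"ry": 0,"rz": 0,"jaw": 1},
    {"dx": -3,"dy": -3,"dz": 14,"rx": 0,"ry": 0,"rz": 0,"jaw": 1},
    {"dx": -3,"dy": -3,"dz": 20,"rx": 0,"ry": 0,"rz": 0,"jaw": 1},
    {"dx": -3,"dy": -3,"dz": 20,"rx": 0,"ry": 0,"rz": 0,"jaw": 1}
  ]
}}

```text
time_s: 4.68
tcp_pos: [0.5268, -0.0756, 0.0172]
ee_rot: [3.134, -1.084, -1.093]
wrist_force: [-0.3, -0.8, 1.2]
gripper_width: 0.0851
```

Run:
```python
from go import *
snap("wrist","wrist5");snap("scene","scene5");snap("side","side5")
```

```text
4.6833 q [-0.3603, 1.0315, -0.1759, 2.3234, 1.6586, 1.2451, 1.3598] tcp [0.5268, -0.0756, 0.0172] rpy [3.1337, -1.0836, -1.0926] F [-0.2985, -0.7907, 1.1506] T [0.8157, 0.3645, -0.0011] w 0.0851
err [-0.0013 -0.0002  0.0025] elbow [0.52 0.15 0.61] wrist [0.4  0.17 0.16]
```

View pics/wrist5.png

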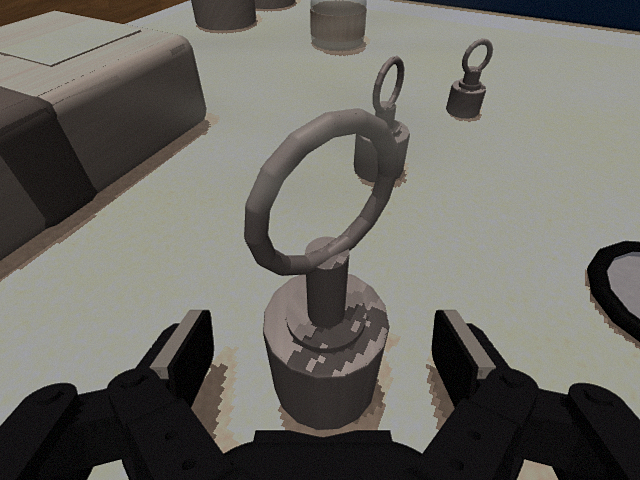

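View pics/side5.png

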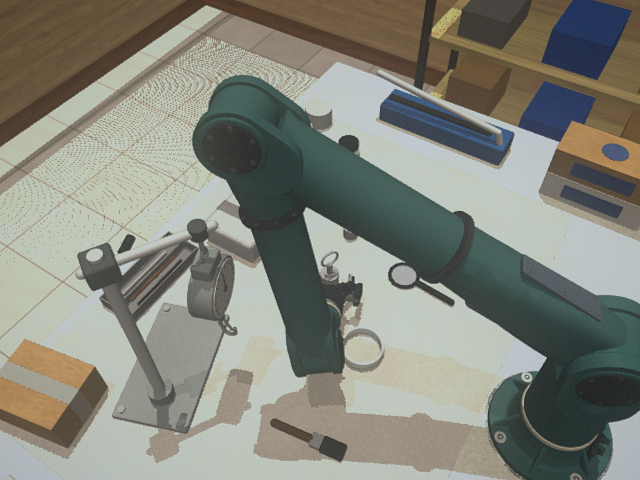

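Run:
```python
from go import *
i=arm.camera_info("wrist")
c=pl("wrist",(326,320),.046,i);print(c,px("wrist",(.5162,-.0585,.046),i))
R0=Ro.from_euler('xyz',s['ee_rot']);W=np.array([c[0],c[1],.023]);print((R0.inv().apply(W-s['tcp_pos'])*1e3).round(1))
```

```text
4.8333 q [-0.3613, 1.0308, -0.1772, 2.3242, 1.658, 1.245, 1.36] tcp [0.5264, -0.0746, 0.0173] rpy [3.133, -1.0825, -1.0908] F [0.7478, -0.0449, 0.4748] T [0.7848, 0.3835, -0.0218] w 0.0856
err [-0.0013 -0.0002  0.0026] elbow [0.52 0.15 0.61] wrist [0.4  0.17 0.16]
[ 0.5156 -0.0553  0.046 ] [328.8 311.9]
[ -5.4   0.9 -22.2]
```

Call:
{"name": "servo_tool", "arguments": {
  "steps": [
    {"dx": 0,"dy": 1,"dz": 0,"rx": 0,"ry": 0,"rz": 0,"jaw": 0.2},
    {"dx": 0,"dy": 1,"dz": 0,"rx": 0,"ry": 0,"rz": 0,"jaw": 0},
    {"dx": 0,"dy": 1,"dz": 0,"rx": 0,"ry": 0,"rz": 0,"jaw": -0.3},
    {"dx": 0,"dy": 1,"dz": 0,"rx": 0,"ry": 0,"rz": 0,"jaw": -0.6},
    {"dx": 0,"dy": 1,"dz": 0,"rx": 0,"ry": 0,"rz": 0,"jaw": -1},
    {"dx": 0,"dy": 1,"dz": 0,"rx": 0,"ry": 0,"rz": 0,"jaw": -1},
    {"dx": 0,"dy": 1,"dz": 0,"rx": 0,"ry": 0,"rz": 0,"jaw": -1}
  ],
  "force": 70
}}

```text
time_s: 5.42
tcp_pos: [0.5256, -0.0751, 0.0175]
ee_rot: [3.133, -1.083, -1.091]
wrist_force: [-1.9, 2.6, 3.4]
gripper_width: 0.0403
```

Run:
```python
from go import *
snap("wrist","wrist6")
```

```text
5.4167 q [-0.3612, 1.0312, -0.1775, 2.3264, 1.6589, 1.2459, 1.3574] tcp [0.5256, -0.0751, 0.0175] rpy [3.1332, -1.0829, -1.0909] F [-1.9279, 2.6054, 3.4498] T [0.6128, 0.2784, -0.0608] w 0.0403
err [-0.0013 -0.0002  0.0026] elbow [0.52 0.15 0.61] wrist [0.4  0.17 0.16]
```

View pics/wrist6.png

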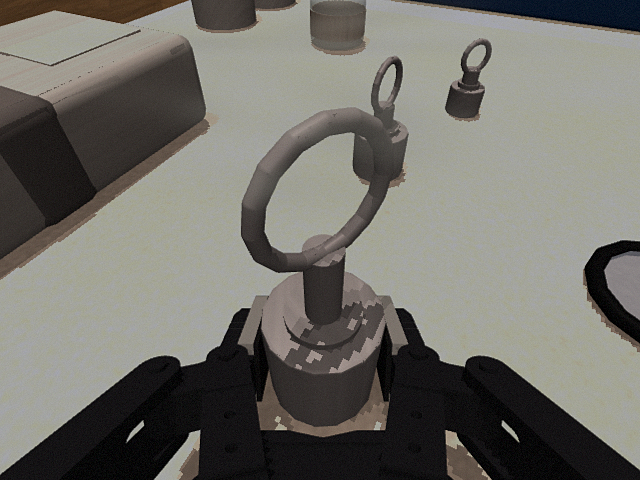

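Run:
```python
from go import *
i=arm.camera_info("wrist")
cv2.imwrite("pics/c6.png",cv2.resize(cv2.imread("pics/wrist6.png")[95:285,230:410],None,fx=3.1,fy=3.1,interpolation=cv2.INTER_CUBIC))
for y in(-.35,-.45,-.55):
    c=np.array([.5156,-.0565,.0955]);u=np.array([-np.sin(y),np.cos(y),0])*.0195
    print(y,[((px("wrist",c+u*np.cos(a)+np.array([0,0,.0195*np.sin(a)]),i)-[230,95])*3.1).round().tolist() for a in np.arange(8)*np.pi/4])
```

```text
5.4667 q [-0.3612, 1.0312, -0.1775, 2.3264, 1.6589, 1.2459, 1.3574] tcp [0.5256, -0.0751, 0.0175] rpy [3.1334, -1.083, -1.091] F [-1.58, 2.6827, 3.2327] T [0.5203, 0.2564, -0.076] w 0.0404
err [-0.0013 -0.0002  0.0026] elbow [0.52 0.15 0.61] wrist [0.4  0.17 0.16]
-0.35 [[92.0, 458.0], [141.0, 260.0], [303.0, 100.0], [439.0, 106.0], [469.0, 231.0], [409.0, 383.0], [297.0, 503.0], [170.0, 543.0]]
-0.45 [[76.0, 442.0], [129.0, 250.0], [303.0, 100.0], [452.0, 114.0], [485.0, 242.0], [420.0, 391.0], [297.0, 503.0], [160.0, 533.0]]
-0.55 [[63.0, 426.0], [118.0, 239.0], [303.0, 100.0], [465.0, 122.0], [501.0, 254.0], [430.0, 400.0], [297.0, 503.0], [152.0, 522.0]]
```

View pics/c6.png

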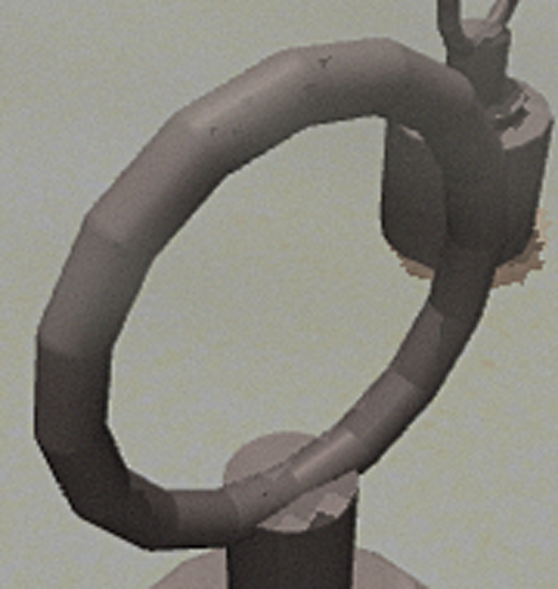

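Call:
{"name": "servo_tool", "arguments": {
  "steps": [
    {"dx": 4.4,"dy": 0,"dz": -2.3,"rx": 0,"ry": 0,"rz": 0,"jaw": -1},
    {"dx": 13,"dy": 0,"dz": -7,"rx": 0,"ry": 0,"rz": 0,"jaw": -1},
    {"dx": 22,"dy": 0,"dz": -12,"rx": 0,"ry": 0,"rz": 0,"jaw": -1},
    {"dx": 31,"dy": 0,"dz": -16,"rx": 0,"ry": 0,"rz": 0,"jaw": -1},
    {"dx": 31,"dy": 0,"dz": -16,"rx": 0,"ry": 0,"rz": 0,"jaw": -1}
  ]
}}

```text
time_s: 5.88
tcp_pos: [0.5261, -0.0761, 0.0544]
ee_rot: [3.137, -1.084, -1.095]
wrist_force: [0.3, -1.0, -5.6]
gripper_width: 0.0403
```

Run:
```python
from go import *
snap("wrist","wrist7")
r=lambda f,y0,y1,x0,x1,k:cv2.resize(cv2.imread(f)[y0:y1,x0:x1],None,fx=k,fy=k,interpolation=cv2.INTER_CUBIC)
cv2.imwrite("pics/p1.png",r("pics/scene1.png",205,280,390,490,8))
cv2.imwrite("pics/p2.png",r("pics/side1.png",295,440,105,240,4))
cv2.imwrite("pics/p3.png",r("pics/wrist0.png",0,60,215,395,4.4))
```

```text
5.8833 q [-0.359, 0.9508, -0.1808, 2.3462, 1.6281, 1.2354, 1.4176] tcp [0.5261, -0.0761, 0.0544] rpy [3.1373, -1.0839, -1.0955] F [0.3044, -0.976, -5.6411] T [1.5707, 0.8167, -0.0288] w 0.0403
err [-0.0017 -0.0003  0.0025] elbow [0.49 0.14 0.66] wrist [0.4  0.17 0.2 ]
```

View pics/p1.png

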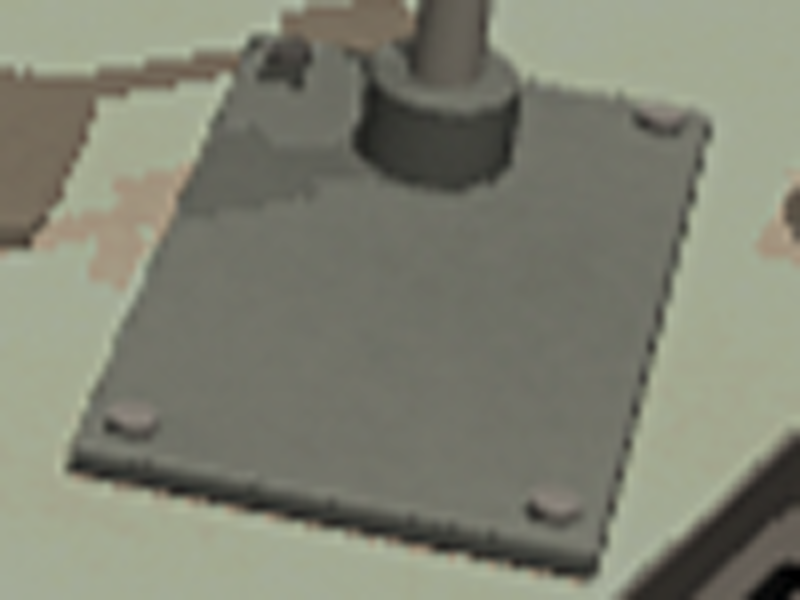

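View pics/p2.png

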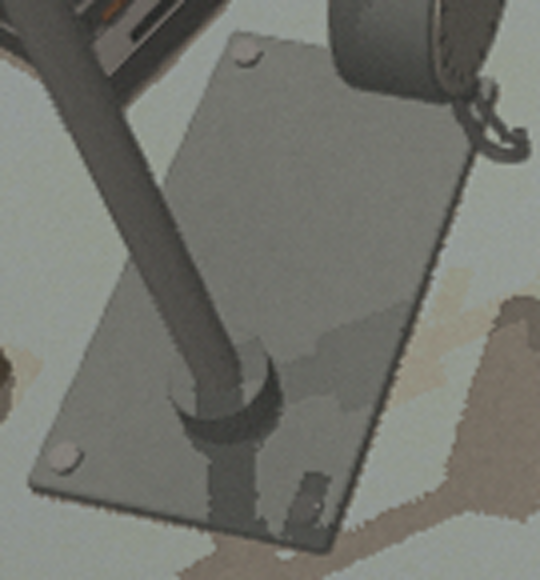

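View pics/p3.png

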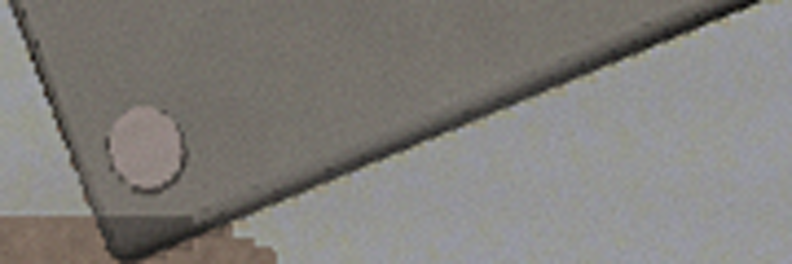

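View pics/wrist7.png

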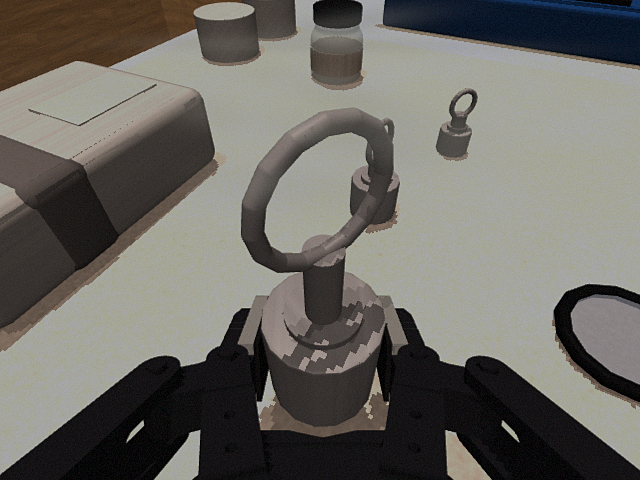

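```bash
cat > pl8.py <<'E'
from h import *
w0={'vertical_fov':64.49146295019378,'cx':322.3186578023185,'cy':239.66859912587844,'R':np.array([[9.99993989e-01,9.77048363e-04,-3.32686088e-03],[1.94814831e-03,-9.52036102e-01,3.05979518e-01],[-2.86833487e-03,-3.05984160e-01,-9.52032282e-01]]),'t':np.array([-.72323631,-.03992316,.38145842])}
def seg(n,o,k,a,b,kind,i=None,z=.012):
    A,B=[pl(n,(p[0]/k+o[0],p[1]/k+o[1]),z,i) for p in(a,b)];d=B-A
    y=np.arctan2(d[1],d[0]);y=(y+(np.pi/2 if kind=='f' else 0)+np.pi/2)%np.pi-np.pi/2
    # x-normal distance for front
    print(n,kind,A[:2],B[:2],'yaw',round(y,3))
seg("scene",(390,205),8,(85,440),(248,42),'f');seg("scene",(390,205),8,(85,440),(598,550),'s');seg("scene",(390,205),8,(602,540),(705,125),'f')
seg("side",(105,295),4,(325,545),(474,155),'f');seg("side",(105,295),4,(32,480),(325,545),'s');seg("side",(105,295),4,(32,480),(232,38),'f')
seg("wrist",(215,0),4.4,(14,0),(108,222),'f',w0);seg("wrist",(215,0),4.4,(240,205),(700,12),'s',w0)
E
python3 pl8.py
```

```text
scene f [0.6589 0.1277] [0.5703 0.3569] yaw 0.369
scene s [0.6589 0.1277] [0.7952 0.1764] yaw 0.343
scene f [0.7938 0.1813] [0.7089 0.4075] yaw 0.359
side f [0.5605 0.3687] [0.6303 0.1703] yaw 0.338
side s [0.6975 0.4187] [0.5605 0.3687] yaw 0.35
side f [0.6975 0.4187] [0.7848 0.1833] yaw 0.355
wrist f [0.6367 0.172 ] [0.652  0.1341] yaw 0.384
wrist s [0.6779 0.1372] [0.7661 0.1701] yaw 0.357
```

```bash
cat >> go.py <<'E'
YAW=.355;U=np.array([np.cos(YAW),np.sin(YAW),0]);V=np.array([-np.sin(YAW),np.cos(YAW),0]);Z=np.array([0,0,1.])
PIT=np.radians(28)
GW=np.array([-.0054,0,-.0222]) # weight mid in tool frame
BAR=.092
def tcp_for_bar(u,v,z,psi):
    Rw=Rt(psi,PIT);return u*U+v*V+np.array([0,0,z-BAR])-Rw.apply(GW),Rw
def bar_now(s=None):
    s=s or arm.state();R0=Ro.from_euler('xyz',s['ee_rot']);m=s['tcp_pos']+R0.apply(GW)
    a=R0.apply([0,0,1]);c=R0.apply([1,0,0]);b=m+np.array([0,0,BAR])
    print('mid',m.round(4),'bar u,v,z mm',(np.array([b@U,b@V,b[2]])*1e3).round(1),'psi',round(np.arctan2(a[1],a[0]),4),'pitch',round(np.degrees(np.arcsin(-a[2])),2),'roll',round(np.degrees(R0.apply([0,1,0])[2]),2))
E
python3 - <<'E'
from go import *
bar_now()
p,Rw=tcp_for_bar(.54,0,.158,-.32);print(p);rel(p,Rw)
q,e=ik(p,Rw,q0);print(q.round(3),e);plan(q0,q,8)
C=np.array([.579,.215,.28])
for k in range(0,9,2):
    _,_,e,w=fk(q0+(q-q0)*k/8);t=np.clip((C-e)@(w-e)/((w-e)@(w-e)),0,1);print(e.round(2),w.round(2),np.linalg.norm(C-e-t*(w-e)).round(3))
E
```

```text
5.9333 q [-0.359, 0.9522, -0.1809, 2.3456, 1.6286, 1.2344, 1.4167] tcp [0.5261, -0.0758, 0.0534] rpy [3.1372, -1.0826, -1.0953] F [0.7253, -0.2992, -4.3764] T [1.6277, 0.8095, -0.043] w 0.0405
err [-0.0017 -0.0003  0.0026] elbow [0.49 0.14 0.66] wrist [0.4  0.17 0.2 ]
mid [ 0.5161 -0.0561  0.0591] bar u,v,z mm [ 464.4 -232.   151.1] psi -1.1003 pitch 27.97 roll 0.12
[0.52734193 0.18073537 0.06034565]
DELTA mm [-100.6 -117.6 -204.7] deg [ 39.5   0.  -20.9]
[-0.664  0.987 -0.307  2.456  1.998  1.427  1.414] 7.064241844039144e-09
1 dxyz [-10, -20, -20] rot [5, 0, -3] tcp [ 0.532 -0.048  0.057] wrist [0.39 0.18 0.2 ]
2 dxyz [-20, -38, -41] rot [10, 0, -6] tcp [ 0.538 -0.018  0.057] wrist [0.37 0.2  0.2 ]
3 dxyz [-32, -56, -64] rot [14, 0, -9] tcp [0.542 0.013 0.058] wrist [0.36 0.21 0.2 ]
4 dxyz [-45, -72, -89] rot [19, 1, -11] tcp [0.544 0.046 0.058] wrist [0.34 0.22 0.2 ]
5 dxyz [-58, -87, -116] rot [24, 1, -14] tcp [0.543 0.079 0.059] wrist [0.32 0.24 0.2 ]
6 dxyz [-72, -100, -143] rot [29, 0, -16] tcp [0.54  0.112 0.059] wrist [0.3  0.25 0.2 ]
7 dxyz [-87, -111, -173] rot [34, 0, -19] tcp [0.535 0.146 0.06 ] wrist [0.29 0.26 0.2 ]
8 dxyz [-103, -119, -203] rot [39, 0, -21] tcp [0.527 0.181 0.06 ] wrist [0.27 0.27 0.2 ]
[0.49 0.14 0.66] [0.4  0.17 0.2 ] 0.168
[0.48 0.17 0.65] [0.37 0.2  0.2 ] 0.184
[0.47 0.21 0.65] [0.34 0.22 0.2 ] 0.208
[0.46 0.25 0.64] [0.3  0.25 0.2 ] 0.236
[0.44 0.29 0.64] [0.27 0.27 0.2 ] 0.267
```

Call:
{"name": "servo_tool", "arguments": {
  "steps": [
    {"dx": -5,"dy": -10,"dz": -10,"rx": 2,"ry": 0,"rz": -1,"jaw": -1},
    {"dx": -13,"dy": -26,"dz": -27,"rx": 7,"ry": 0,"rz": -4,"jaw": -1},
    {"dx": -23,"dy": -42,"dz": -46,"rx": 11,"ry": 0,"rz": -7,"jaw": -1},
    {"dx": -32,"dy": -56,"dz": -64,"rx": 14,"ry": 0,"rz": -9,"jaw": -1},
    {"dx": -45,"dy": -72,"dz": -89,"rx": 19,"ry": 1,"rz": -11,"jaw": -1},
    {"dx": -58,"dy": -87,"dz": -116,"rx": 24,"ry": 1,"rz": -14,"jaw": -1},
    {"dx": -70,"dy": -98,"dz": -140,"rx": 28,"ry": 0,"rz": -16,"jaw": -1},
    {"dx": -75,"dy": -103,"dz": -150,"rx": 30,"ry": 0,"rz": -17,"jaw": -1}
  ]
}}

```text
time_s: 6.6
tcp_pos: [0.5406, 0.1263, 0.0547]
ee_rot: [3.108, -1.071, -0.457]
wrist_force: [0.5, 0.2, -5.0]
gripper_width: 0.0406
```

Run:
```python
from go import *
bar_now()
p,Rw=tcp_for_bar(.54,0,.158,-.32);rel(p,Rw)
snap("wrist","wrist8")
```

```text
6.6 q [-0.6034, 0.9689, -0.2754, 2.4301, 1.9145, 1.3619, 1.4265] tcp [0.5406, 0.1263, 0.0547] rpy [3.1081, -1.071, -0.4567] F [0.4945, 0.2028, -5.0475] T [0.8761, 1.5049, 0.0042] w 0.0406
err [-0.0025 -0.0023  0.0044] elbow [0.45 0.25 0.65] wrist [0.3  0.25 0.21]
mid [0.5211 0.1367 0.0605] bar u,v,z mm [536.2 -53.  152.5] psi -0.4948 pitch 28.62 roll 0.92
DELTA mm [-12.2 -41.8 -35.7] deg [ 8.8  0.7 -3.7]
```

View pics/wrist8.png

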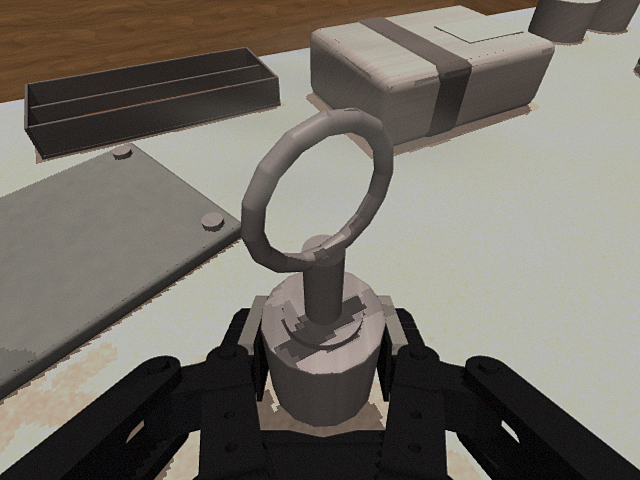

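Call:
{"name": "servo_tool", "arguments": {
  "steps": [
    {"dx": -3,"dy": -8,"dz": -7,"rx": 2,"ry": 0,"rz": -1,"jaw": -1},
    {"dx": -6,"dy": -20,"dz": -18,"rx": 4.5,"ry": 0.3,"rz": -2,"jaw": -1},
    {"dx": -9,"dy": -32,"dz": -28,"rx": 7,"ry": 0.5,"rz": -3,"jaw": -1},
    {"dx": -12,"dy": -42,"dz": -36,"rx": 8.8,"ry": 0.7,"rz": -3.7,"jaw": -1},
    {"dx": -12,"dy": -42,"dz": -36,"rx": 8.8,"ry": 0.7,"rz": -3.7,"jaw": -1},
    {"dx": -12,"dy": -42,"dz": -36,"rx": 8.8,"ry": 0.7,"rz": -3.7,"jaw": -1}
  ]
}}

```text
time_s: 7.15
tcp_pos: [0.5285, 0.1758, 0.0615]
ee_rot: [3.134, -1.086, -0.324]
wrist_force: [-0.5, -0.8, -5.4]
gripper_width: 0.0404
```

Run:
```python
from go import *
bar_now()
print(arm.camera_info("wrist"))
snap("wrist","wrist9");snap("scene","scene9");snap("side","side9")
r=lambda f,y0,y1,x0,x1,k:cv2.resize(cv2.imread(f)[y0:y1,x0:x1],None,fx=k,fy=k,interpolation=cv2.INTER_CUBIC)
cv2.imwrite("pics/q9.png",np.hstack([r("pics/scene9.png",130,230,360,430,6),r("pics/side9.png",290,390,200,262,6)]))
```

```text
7.15 q [-0.6656, 0.9754, -0.298, 2.4664, 1.9906, 1.4213, 1.4103] tcp [0.5285, 0.1758, 0.0615] rpy [3.134, -1.0859, -0.3237] F [-0.4814, -0.807, -5.3764] T [0.537, 1.6959, -0.0477] w 0.0404
err [-0.0025 -0.0029  0.0049] elbow [0.44 0.28 0.64] wrist [0.27 0.26 0.21]
mid [0.5075 0.183  0.0671] bar u,v,z mm [539.5  -4.8 159.1] psi -0.3323 pitch 27.78 roll 0.2
{'vertical_fov': 64.49146295019378, 'cx': 322.3186578023185, 'cy': 239.66859912587844, 'R': array([[-0.32358073, -0.9461941 ,  0.00349651],
       [-0.67805601,  0.22930195, -0.69832704],
       [ 0.65995118, -0.22833601, -0.71577029]]), 't': array([ 0.33801165,  0.39155015, -0.10437105])}
```

View pics/wrist9.png

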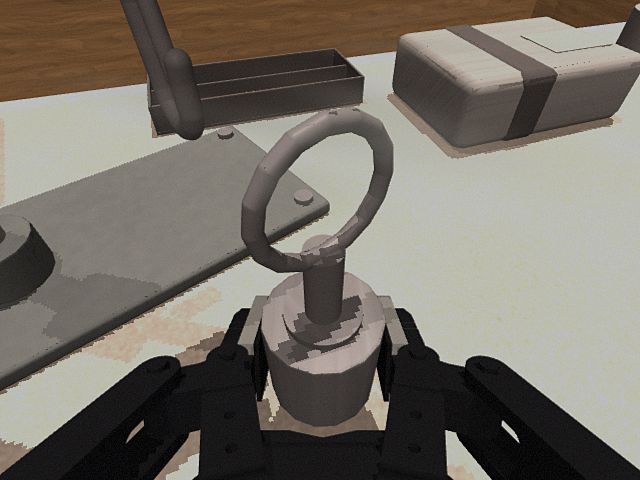

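View pics/q9.png

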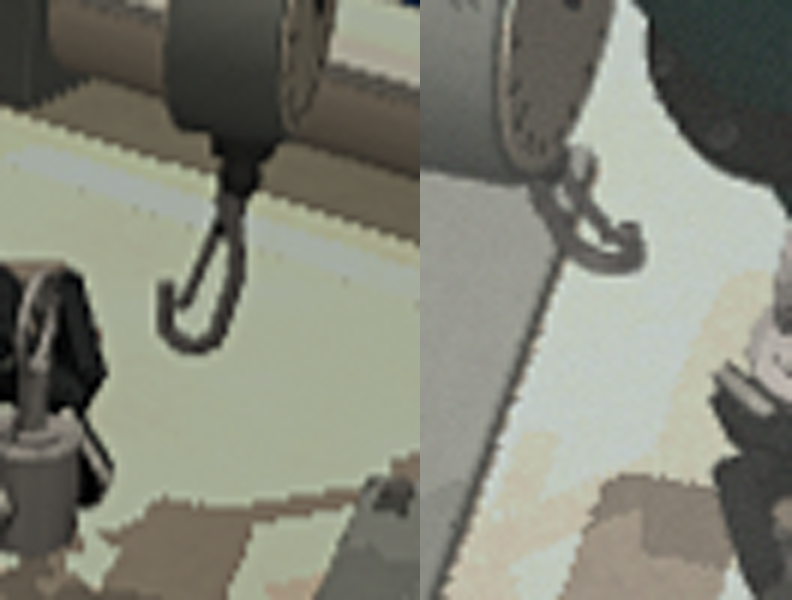

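Run:
```python
from go import *
cv2.imwrite("pics/q9w.png",cv2.resize(cv2.imread("pics/wrist9.png")[0:150,100:230],None,fx=4.5,fy=4,interpolation=cv2.INTER_CUBIC)[:600])
f=lambda X:(np.array([X@U,X@V,X[2]])*1e3).round(1)
for obs in([("scene",(387.5,176.9)),("side",(235,327.6))],[("scene",(387.5,176.9)),("wrist",(177,52))],[("side",(235,327.6)),("wrist",(177,52))]):
    X,r=tri(obs);print([o[0] for o in obs],X,f(X),r)
# ring top bar check: scene
for c in (367,175.8),:
    X,r=tri([("scene",c),("wrist",(350,118))]);print('bar',X,f(X),r)
b=np.array([.5075,.183,.1591]);print('pred bar',px("scene",b),px("wrist",b),px("side",b))
X,r=tri([("scene",(392.2,188.3)),("wrist",(188,135))]);print('bowl bottom',X,f(X),r)
# dial:
```

```text
7.3 q [-0.6642, 0.9752, -0.2969, 2.4665, 1.9904, 1.4212, 1.4103] tcp [0.529, 0.1745, 0.0617] rpy [3.1329, -1.0868, -0.3249] F [-0.1783, -0.7906, -5.3959] T [0.5818, 1.6908, 0.0464] w 0.0401
err [-0.0025 -0.0028  0.0048] elbow [0.44 0.28 0.64] wrist [0.27 0.26 0.21]
['scene', 'side'] [0.5531 0.2067 0.1585] [590.5   1.6 158.5] [np.float64(1.4), np.float64(1.4)]
['scene', 'wrist'] [0.5554 0.2065 0.1601] [592.5   0.6 160.1] [np.float64(0.7), np.float64(0.7)]
['side', 'wrist'] [0.5503 0.2071 0.1623] [588.    2.9 162.3] [np.float64(0.4), np.float64(0.4)]
bar [0.515  0.1765 0.1589] [544.2 -13.5 158.9] [np.float64(2.4), np.float64(2.4)]
pred bar [365.2 174.4] [323.4 132.7] [262.5 329.5]
bowl bottom [0.5671 0.2108 0.1314] [6.050e+02 5.000e-01 1.314e+02] [np.float64(0.8), np.float64(0.8)]
```

View pics/q9w.png

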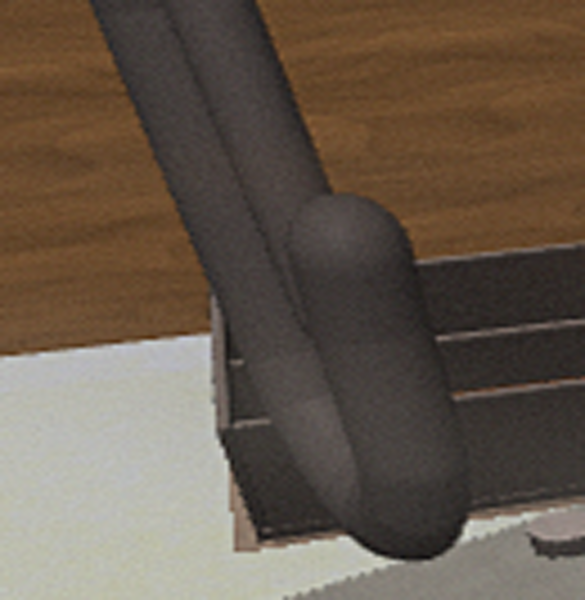

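```bash
cat > mv.py <<'E'
from go import *
a=[float(x) for x in sys.argv[1:4]]
bar_now(s);p,Rw=tcp_for_bar(a[0]/1e3,a[1]/1e3,a[2]/1e3,-.322);rel(p,Rw)
R0=Ro.from_euler('xyz',s['ee_rot']);print('per mm: u',R0.inv().apply(U).round(3),'v',R0.inv().apply(V).round(3),'z',R0.inv().apply(Z).round(3))
f=np.array(s['wrist_force']);print('F u,v,z',(f@U).round(2),(f@V).round(2),f[2].round(2))
E
python3 mv.py 565 0 169
```

```text
7.3 q [-0.6642, 0.9752, -0.2969, 2.4665, 1.9904, 1.4212, 1.4103] tcp [0.529, 0.1745, 0.0617] rpy [3.1329, -1.0868, -0.3249] F [-0.1783, -0.7906, -5.3959] T [0.5818, 1.6908, 0.0464] w 0.0401
err [-0.0025 -0.0028  0.0048] elbow [0.44 0.28 0.64] wrist [0.27 0.26 0.21]
mid [0.508  0.1818 0.0673] bar u,v,z mm [539.5  -6.1 159.3] psi -0.3348 pitch 27.73 roll 0.23
DELTA mm [ 15.9 -21.1   9.4] deg [ 0.6 -0.3 -0.1]
per mm: u [ 0.362 -0.635  0.683] v [-0.293 -0.773 -0.563] z [ 0.885  0.004 -0.465]
F u,v,z -0.44 -0.68 -5.4
```

Call:
{"name": "servo_tool", "arguments": {
  "steps": [
    {"dx": 5,"dy": -6,"dz": 2,"rx": 0.2,"ry": -0.1,"rz": 0,"jaw": -1},
    {"dx": 11,"dy": -14,"dz": 5,"rx": 0.4,"ry": -0.2,"rz": 0,"jaw": -1},
    {"dx": 16,"dy": -21,"dz": 9,"rx": 0.6,"ry": -0.3,"rz": 0,"jaw": -1},
    {"dx": 16,"dy": -21,"dz": 9,"rx": 0.6,"ry": -0.3,"rz": 0,"jaw": -1},
    {"dx": 16,"dy": -21,"dz": 9,"rx": 0.6,"ry": -0.3,"rz": 0,"jaw": -1}
  ]
}}

```text
time_s: 7.72
tcp_pos: [0.5509, 0.1899, 0.0721]
ee_rot: [-3.136, -1.082, -0.329]
wrist_force: [0.4, -0.6, -5.0]
gripper_width: 0.0399
```

```bash
python3 mv.py 582 1 169
python3 - <<'E'
from go import *
snap("wrist","wrist10");snap("scene","scene10");snap("side","side10")
r=lambda f,y0,y1,x0,x1,k:cv2.resize(cv2.imread(f)[y0:y1,x0:x1],None,fx=k,fy=k,interpolation=cv2.INTER_CUBIC)
cv2.imwrite("pics/q10.png",np.hstack([r("pics/scene10.png",130,230,360,430,6),r("pics/side10.png",290,390,200,262,6)]))
E
```

```text
7.7167 q [-0.6469, 0.9322, -0.2915, 2.4216, 2.0009, 1.3723, 1.4859] tcp [0.5509, 0.1899, 0.0721] rpy [-3.1357, -1.0819, -0.3289] F [0.397, -0.6135, -5.0018] T [0.5736, 1.7464, -0.0455] w 0.0399
err [-0.0027 -0.0029  0.0046] elbow [0.43 0.27 0.67] wrist [0.29 0.27 0.22]
mid [0.5299 0.1969 0.0777] bar u,v,z mm [5.653e+02 5.000e-01 1.697e+02] psi -0.3222 pitch 28.01 roll -0.16
DELTA mm [  5.3 -10.9  11.6] deg [ 0.   0.  -0.2]
per mm: u [ 0.364 -0.628  0.688] v [-0.297 -0.778 -0.553] z [ 0.883 -0.003 -0.47 ]
F u,v,z 0.16 -0.71 -5.0
7.7167 q [-0.6469, 0.9322, -0.2915, 2.4216, 2.0009, 1.3723, 1.4859] tcp [0.5509, 0.1899, 0.0721] rpy [-3.1357, -1.0819, -0.3289] F [0.397, -0.6135, -5.0018] T [0.5736, 1.7464, -0.0455] w 0.0399
err [-0.0027 -0.0029  0.0046] elbow [0.43 0.27 0.67] wrist [0.29 0.27 0.22]
```

View pics/wrist10.png

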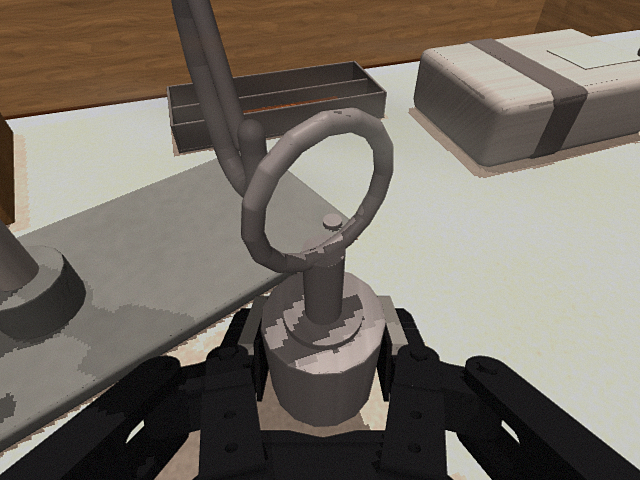

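View pics/q10.png

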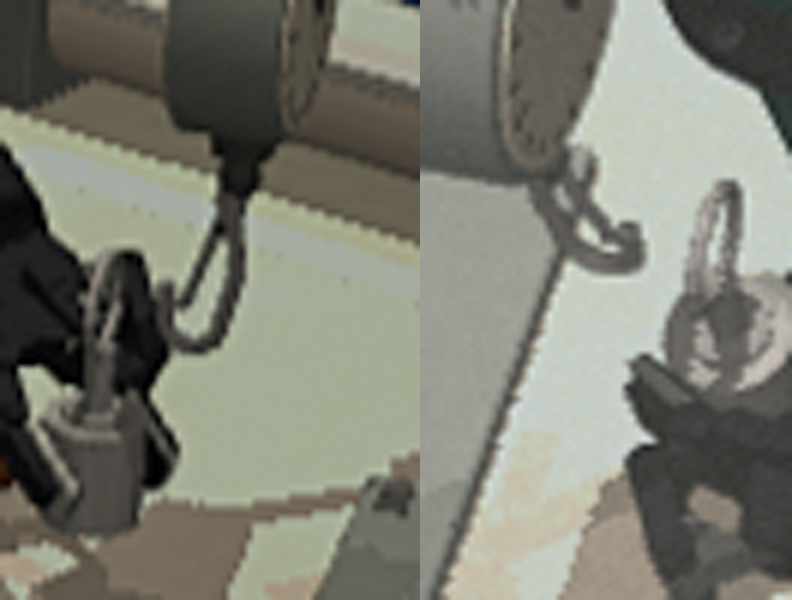

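Run:
```python
from h import *
r=lambda f,y0,y1,x0,x1,k:cv2.resize(cv2.imread(f)[y0:y1,x0:x1],None,fx=k,fy=k,interpolation=cv2.INTER_CUBIC)
a=r("pics/scene10.png",160,215,362,402,10)
b=r("pics/side10.png",310,365,228,266,10)
o=np.hstack([a,b]);o=np.clip(o.astype(float)*1.6,0,255).astype(np.uint8);cv2.imwrite("pics/z10.png",o)
```

```text
(no output)
```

View pics/z10.png

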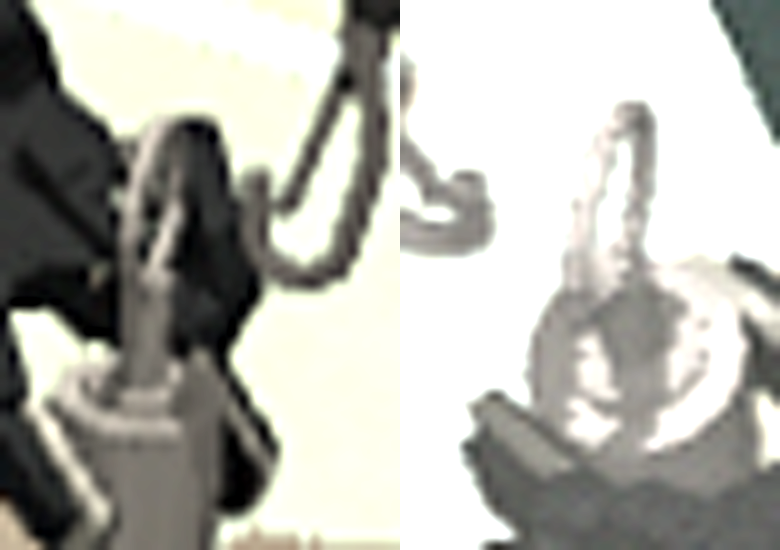

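Run:
```python
from go import *
f=lambda X:(np.array([X@U,X@V,X[2]])*1e3).round(1)
for obs in([("scene",(387.8,176.9)),("wrist",(252,121))],[("side",(235,327.6)),("wrist",(252,121))]):
    X,r=tri(obs);print(X,f(X),r)
b=np.array([.5299,.1969,.1697]);print(px("wrist",b),px("wrist",b-[0,0,.0195]),px("scene",b),px("side",b))
```

```text
7.8667 q [-0.6476, 0.9335, -0.2919, 2.4234, 2.0009, 1.3724, 1.4858] tcp [0.5497, 0.1896, 0.0713] rpy [-3.1409, -1.0802, -0.3229] F [-0.2324, 0.3158, -4.8372] T [0.5958, 1.7208, 0.0171] w 0.0405
err [-0.0027 -0.0029  0.0046] elbow [0.43 0.27 0.66] wrist [0.29 0.27 0.22]
[0.5552 0.2074 0.1592] [592.7   1.5 159.2] [np.float64(0.1), np.float64(0.1)]
[0.5501 0.2079 0.1622] [588.1   3.7 162.2] [np.float64(0.3), np.float64(0.3)]
[323.4 125.1] [323.3 201.3] [376.6 171.1] [247.3 326.4]
```

Run:
```python
from go import *
m=np.array([.5299,.1969,.0777])
for n in("scene","side"):
    print(n,'bench eye',px(n,(.516,-.0575,.0955)),'bench bodytop',px(n,(.516,-.0575,.046)),'now bodytop',px(n,m+[0,0,.023]),'eye',px(n,m+[0,0,.0725]),'bar',px(n,m+[0,0,.092]))
a=cv2.imread("pics/side10.png")[300:370,215:275];cv2.imwrite("pics/z11.png",cv2.resize(a,None,fx=8,fy=8,interpolation=cv2.INTER_CUBIC))
```

```text
7.8667 q [-0.6476, 0.9335, -0.2919, 2.4234, 2.0009, 1.3724, 1.4858] tcp [0.5497, 0.1896, 0.0713] rpy [-3.1409, -1.0802, -0.3229] F [-0.2324, 0.3158, -4.8372] T [0.5958, 1.7208, 0.0171] w 0.0405
err [-0.0027 -0.0029  0.0046] elbow [0.43 0.27 0.66] wrist [0.29 0.27 0.22]
scene bench eye [299.2 239.6] bench bodytop [299.5 258.8] now bodytop [374.9 197.2] eye [376.1 178.6] bar [376.6 171.1]
side bench eye [328.9 258.7] bench bodytop [328.7 272.5] now bodytop [250.9 345.5] eye [248.3 332. ] bar [247.3 326.4]
```

View pics/z11.png

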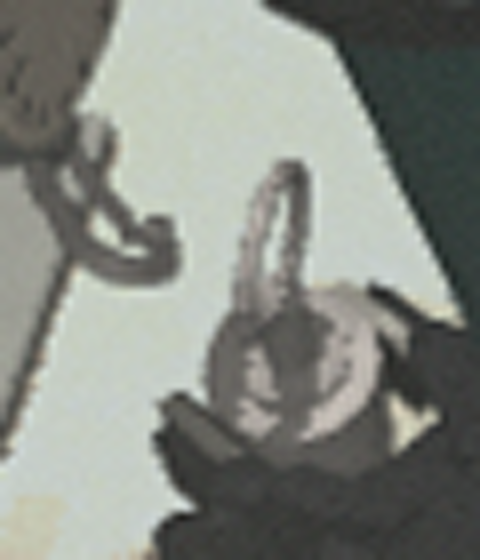

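Run:
```python
from go import *
f=lambda X:(np.array([X@U,X@V,X[2]])*1e3).round(1)
N=("scene",(386.8,175.2));S_=("side",(234.1,327.5));W_=("wrist",(252,121))
for obs in([N,S_],[N,W_],[S_,W_],[N,S_,W_]):
    X,r=tri(obs);print(X,f(X),r)
# wrist bias check: where does the wrist see neck top / ring 12 o'clock
```

```text
7.8667 q [-0.6476, 0.9335, -0.2919, 2.4234, 2.0009, 1.3724, 1.4858] tcp [0.5497, 0.1896, 0.0713] rpy [-3.1409, -1.0802, -0.3229] F [-0.2324, 0.3158, -4.8372] T [0.5958, 1.7208, 0.0171] w 0.0405
err [-0.0027 -0.0029  0.0046] elbow [0.43 0.27 0.66] wrist [0.29 0.27 0.22]
[0.5517 0.2081 0.1621] [589.6   3.4 162.1] [np.float64(0.1), np.float64(0.1)]
[0.5512 0.2082 0.1617] [589.2   3.6 161.7] [np.float64(0.3), np.float64(0.3)]
[0.5523 0.2078 0.1609] [590.1   2.9 160.9] [np.float64(0.1), np.float64(0.1)]
[0.5516 0.2081 0.1617] [589.5   3.4 161.7] [np.float64(0.3), np.float64(0.3), np.float64(0.5)]
```

```bash
python3 mv.py 587 3 169
```

```text
7.8667 q [-0.6476, 0.9335, -0.2919, 2.4234, 2.0009, 1.3724, 1.4858] tcp [0.5497, 0.1896, 0.0713] rpy [-3.1409, -1.0802, -0.3229] F [-0.2324, 0.3158, -4.8372] T [0.5958, 1.7208, 0.0171] w 0.0405
err [-0.0027 -0.0029  0.0046] elbow [0.43 0.27 0.66] wrist [0.29 0.27 0.22]
mid [0.5287 0.1966 0.077 ] bar u,v,z mm [564.1   0.6 169. ] psi -0.3221 pitch 28.11 roll -0.02
DELTA mm [  7.7 -16.2  14.4] deg [ 0.   0.1 -0. ]
per mm: u [ 0.367 -0.627  0.687] v [-0.295 -0.779 -0.553] z [ 0.882 -0.    -0.471]
F u,v,z -0.11 0.38 -4.84
```

Call:
{"name": "servo_tool", "arguments": {
  "steps": [
    {"dx": 2.5,"dy": -5,"dz": 4,"rx": 0,"ry": 0,"rz": 0,"jaw": -1},
    {"dx": 5,"dy": -10,"dz": 9,"rx": 0,"ry": 0,"rz": 0,"jaw": -1},
    {"dx": 7,"dy": -14,"dz": 12.5,"rx": 0,"ry": 0,"rz": 0,"jaw": -1},
    {"dx": 7.7,"dy": -16,"dz": 14.4,"rx": 0,"ry": 0,"rz": 0,"jaw": -1},
    {"dx": 7.7,"dy": -16,"dz": 14.4,"rx": 0,"ry": 0,"rz": 0,"jaw": -1},
    {"dx": 7.7,"dy": -16,"dz": 14.4,"rx": 0,"ry": 0,"rz": 0,"jaw": -1}
  ]
}}

```text
time_s: 8.37
tcp_pos: [0.5708, 0.2001, 0.0715]
ee_rot: [-3.138, -1.081, -0.325]
wrist_force: [0.9, -1.0, -5.3]
gripper_width: 0.0399
```

```bash
python3 mv.py 595 3 169
python3 - <<'E'
from go import *
snap("wrist","wrist11");snap("scene","scene11")
r=lambda f,y0,y1,x0,x1,k:cv2.resize(cv2.imread(f)[y0:y1,x0:x1],None,fx=k,fy=k,interpolation=cv2.INTER_CUBIC)
a=r("pics/scene11.png",150,205,365,415,8);b=r("pics/wrist11.png",60,170,230,340,4)
cv2.imwrite("pics/z12.png",np.hstack([a,b]))
E
```

```text
8.3667 q [-0.6342, 0.9235, -0.2815, 2.3761, 2.0088, 1.3415, 1.5374] tcp [0.5708, 0.2001, 0.0715] rpy [-3.1385, -1.0809, -0.3252] F [0.8834, -1.0477, -5.3007] T [0.6073, 1.7277, -0.0007] w 0.0399
err [-0.0027 -0.0028  0.0044] elbow [0.43 0.26 0.67] wrist [0.31 0.28 0.22]
mid [0.5498 0.2071 0.0772] bar u,v,z mm [587.5   3.1 169.2] psi -0.3216 pitch 28.07 roll -0.08
DELTA mm [ 2.7 -4.6  5.3] deg [-0.   0.1 -0.1]
per mm: u [ 0.366 -0.627  0.688] v [-0.296 -0.779 -0.553] z [ 0.882 -0.001 -0.471]
F u,v,z 0.46 -1.29 -5.3
8.3667 q [-0.6342, 0.9235, -0.2815, 2.3761, 2.0088, 1.3415, 1.5374] tcp [0.5708, 0.2001, 0.0715] rpy [-3.1385, -1.0809, -0.3252] F [0.8834, -1.0477, -5.3007] T [0.6073, 1.7277, -0.0007] w 0.0399
err [-0.0027 -0.0028  0.0044] elbow [0.43 0.26 0.67] wrist [0.31 0.28 0.22]
```

View pics/z12.png

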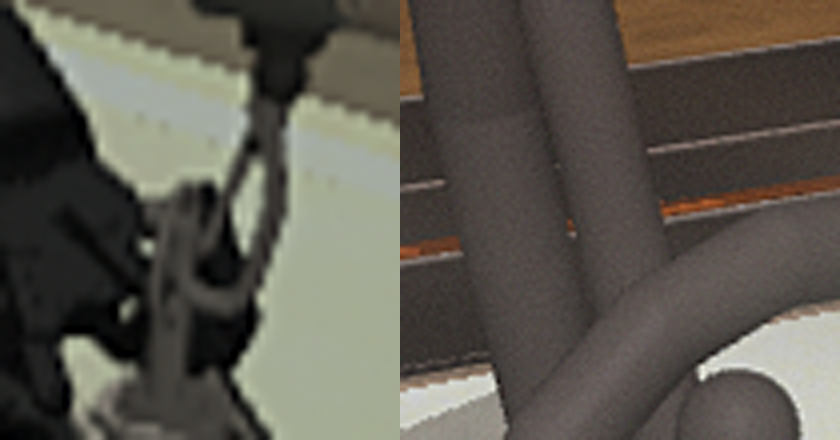

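View pics/wrist11.png

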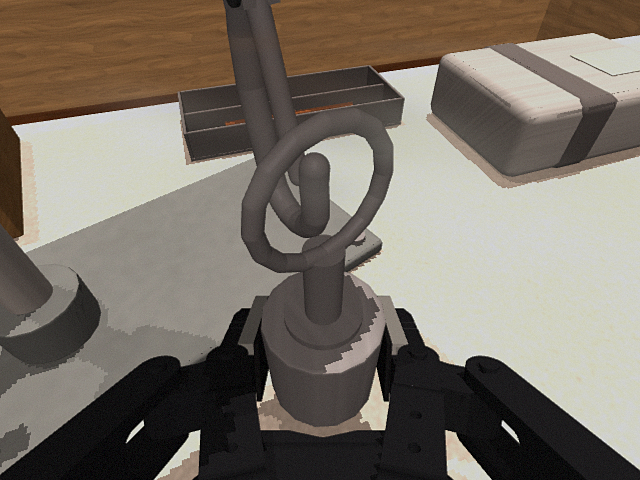

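Call:
{"name": "servo_tool", "arguments": {
  "steps": [
    {"dx": 0.7,"dy": -1.25,"dz": 1.4,"rx": 0,"ry": 0,"rz": 0,"jaw": -1},
    {"dx": 1.5,"dy": -2.5,"dz": 2.75,"rx": 0,"ry": 0,"rz": 0,"jaw": -1},
    {"dx": 2,"dy": -3.4,"dz": 3.8,"rx": 0,"ry": 0,"rz": 0,"jaw": -1},
    {"dx": 2.2,"dy": -3.8,"dz": 4.1,"rx": 0,"ry": 0,"rz": 0,"jaw": -1},
    {"dx": 2.2,"dy": -3.8,"dz": 4.1,"rx": 0,"ry": 0,"rz": 0,"jaw": -1}
  ]
}}

```text
time_s: 8.88
tcp_pos: [0.5764, 0.2024, 0.0715]
ee_rot: [-3.138, -1.081, -0.325]
wrist_force: [0.0, 0.4, -4.5]
gripper_width: 0.0403
```

```bash
python3 mv.py 595 3 169|tail -5
python3 - <<'E'
from go import *
snap("wrist","wrist12")
st()
E
```

```text
err [-0.0027 -0.0027  0.0043] elbow [0.43 0.26 0.67] wrist [0.32 0.29 0.22]
mid [0.5554 0.2094 0.0772] bar u,v,z mm [593.6   3.3 169.2] psi -0.3212 pitch 28.07 roll -0.09
DELTA mm [ 0.4 -0.7  1.2] deg [-0.   0.1 -0.1]
per mm: u [ 0.366 -0.626  0.688] v [-0.296 -0.779 -0.552] z [ 0.882 -0.002 -0.47 ]
F u,v,z 0.2 0.4 -4.51
8.8833 q [-0.6301, 0.9214, -0.2786, 2.3643, 2.0119, 1.3336, 1.5502] tcp [0.5764, 0.2024, 0.0715] rpy [-3.1383, -1.0809, -0.3249] F [0.0457, 0.4407, -4.513] T [0.5973, 1.7381, 0.0593] w 0.0403
err [-0.0027 -0.0027  0.0043] elbow [0.43 0.26 0.67] wrist [0.32 0.29 0.22]
8.9333 q [-0.6302, 0.9214, -0.2786, 2.3645, 2.0119, 1.3336, 1.5502] tcp [0.5763, 0.2024, 0.0715] rpy [-3.1385, -1.0808, -0.3247] F [0.4147, 0.5327, -5.6533] T [0.5673, 1.6414, -0.0146] w 0.0407
```

View pics/wrist12.png

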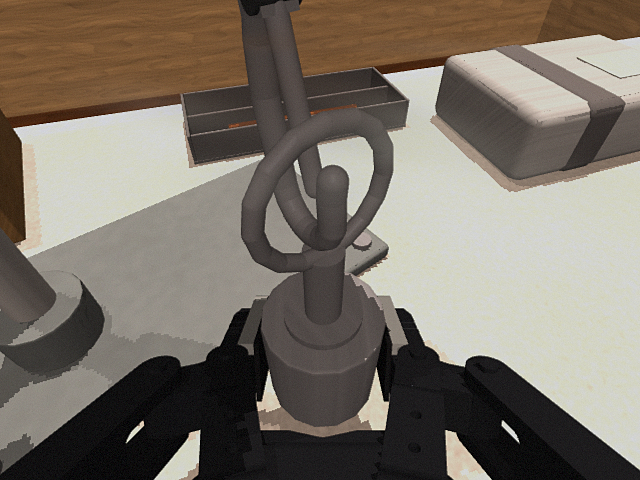

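Call:
{"name": "servo_tool", "arguments": {
  "steps": [
    {"dx": 0.2,"dy": -0.3,"dz": 0.35,"rx": 0,"ry": 0,"rz": 0,"jaw": -1},
    {"dx": 0.4,"dy": -0.6,"dz": 0.7,"rx": 0,"ry": 0,"rz": 0,"jaw": -1},
    {"dx": 0.55,"dy": -0.95,"dz": 1.05,"rx": 0,"ry": 0,"rz": 0,"jaw": -1},
    {"dx": 0.75,"dy": -1.25,"dz": 1.4,"rx": 0,"ry": 0,"rz": 0,"jaw": -1},
    {"dx": 0.75,"dy": -1.25,"dz": 1.4,"rx": 0,"ry": 0,"rz": 0,"jaw": -1}
  ]
}}

```text
time_s: 9.35
tcp_pos: [0.5781, 0.2031, 0.0714]
ee_rot: [-3.139, -1.08, -0.324]
wrist_force: [-1.3, -0.9, -5.3]
gripper_width: 0.0405
```

```bash
cat > rd.py <<'E'
from go import *
bar_now(s)
F=[np.array(s['wrist_force'])];T=[np.array(s['wrist_torque'])]
for k in range(4):
    im=arm.camera("wrist");x=arm.state();F.append(np.array(x['wrist_force']));T.append(np.array(x['wrist_torque']))
F=np.array(F);T=np.mean(T,0);print('F u,v,z mean',(F@U).mean().round(2),(F@V).mean().round(2),F[:,2].mean().round(2),'sd',F.std(0).round(2),'T u v',(T@U).round(3),(T@V).round(3),T[2].round(3))
bar_now()
if len(sys.argv)>1:
    cv2.imwrite(f"pics/{sys.argv[1]}.png",cv2.resize(im[60:220,200:420,::-1],None,fx=3.6,fy=3.6,interpolation=cv2.INTER_CUBIC))
E
python3 rd.py w13
```

```text
9.35 q [-0.6288, 0.9208, -0.2777, 2.3607, 2.0128, 1.3305, 1.5545] tcp [0.5781, 0.2031, 0.0714] rpy [-3.1389, -1.0803, -0.3242] F [-1.3331, -0.9452, -5.2677] T [0.5021, 1.8043, -0.0251] w 0.0405
err [-0.0027 -0.0027  0.0043] elbow [0.43 0.26 0.67] wrist [0.32 0.29 0.22]
mid [0.5571 0.2101 0.0771] bar u,v,z mm [595.4   3.3 169.1] psi -0.3212 pitch 28.1 roll -0.07
F u,v,z mean -0.84 -0.26 -5.43 sd [0.58 0.3  0.64] T u v 1.2 1.515 -0.026
mid [0.5571 0.2101 0.0771] bar u,v,z mm [595.4   3.3 169.1] psi -0.3211 pitch 28.1 roll -0.07
```

View pics/w13.png

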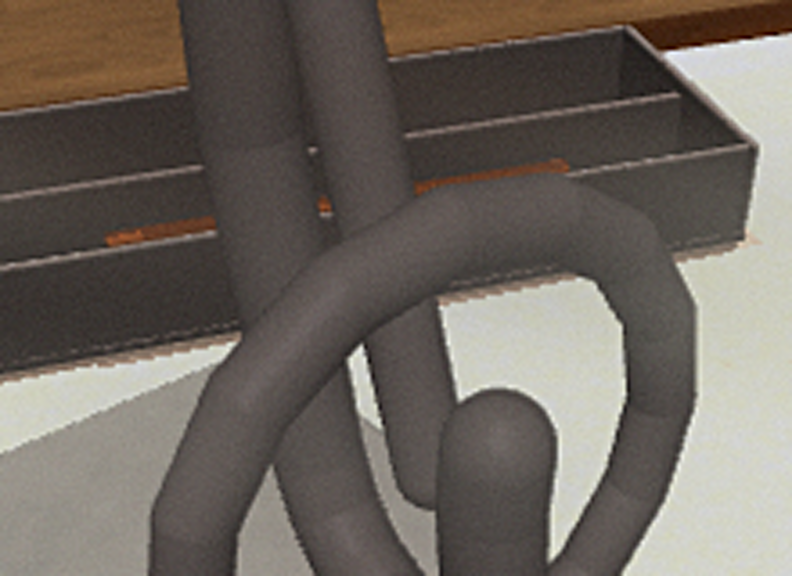

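Call:
{"name": "servo_tool", "arguments": {
  "steps": [
    {"dx": 0.15,"dy": -0.3,"dz": 0.3,"rx": 0,"ry": 0,"rz": 0,"jaw": -1},
    {"dx": 0.3,"dy": -0.5,"dz": 0.55,"rx": 0,"ry": 0,"rz": 0,"jaw": -1},
    {"dx": 0.45,"dy": -0.75,"dz": 0.8,"rx": 0,"ry": 0,"rz": 0,"jaw": -1},
    {"dx": 0.55,"dy": -0.95,"dz": 1.05,"rx": 0,"ry": 0,"rz": 0,"jaw": -1},
    {"dx": 0.55,"dy": -0.95,"dz": 1.05,"rx": 0,"ry": 0,"rz": 0,"jaw": -1}
  ]
}}

```text
time_s: 9.97
tcp_pos: [0.5792, 0.2031, 0.0713]
ee_rot: [-3.14, -1.08, -0.324]
wrist_force: [-2.3, -1.1, -6.0]
gripper_width: 0.0403
```

```bash
python3 rd.py w14
```

```text
9.9667 q [-0.6277, 0.9204, -0.2769, 2.3584, 2.0129, 1.3285, 1.5574] tcp [0.5792, 0.2031, 0.0713] rpy [-3.1402, -1.08, -0.3236] F [-2.3287, -1.1018, -5.9909] T [0.6093, 2.0098, -0.3009] w 0.0403
err [-0.0027 -0.0027  0.0043] elbow [0.43 0.26 0.67] wrist [0.32 0.29 0.22]
mid [0.5582 0.2101 0.077 ] bar u,v,z mm [596.4   3.  169. ] psi -0.3221 pitch 28.12 roll -0.04
F u,v,z mean -3.11 0.04 -6.25 sd [0.42 0.22 0.27] T u v 1.301 1.641 -0.349
mid [0.5583 0.2102 0.077 ] bar u,v,z mm [596.5   3.1 169. ] psi -0.3219 pitch 28.11 roll -0.04
```

View pics/w14.png

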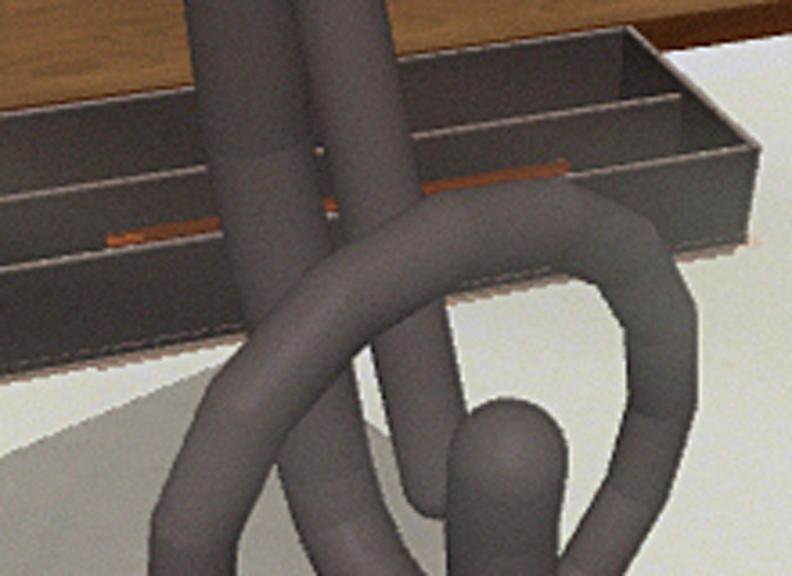

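Call:
{"name": "servo_tool", "arguments": {
  "steps": [
    {"dx": -0.3,"dy": -0.2,"dz": 0.45,"rx": 0,"ry": 0,"rz": 0,"jaw": -1},
    {"dx": -0.6,"dy": -0.4,"dz": 0.9,"rx": 0,"ry": 0,"rz": 0,"jaw": -1},
    {"dx": -0.95,"dy": -0.65,"dz": 1.4,"rx": 0,"ry": 0,"rz": 0,"jaw": -1},
    {"dx": -1.25,"dy": -0.85,"dz": 1.85,"rx": 0,"ry": 0,"rz": 0,"jaw": -1},
    {"dx": -1.25,"dy": -0.85,"dz": 1.85,"rx": 0,"ry": 0,"rz": 0,"jaw": -1}
  ]
}}

```text
time_s: 10.58
tcp_pos: [0.5811, 0.2037, 0.0698]
ee_rot: [-3.139, -1.082, -0.325]
wrist_force: [-2.5, -1.8, -5.4]
gripper_width: 0.0404
```

```bash
python3 rd.py w15
```

```text
10.5833 q [-0.6269, 0.9243, -0.2754, 2.3541, 2.0156, 1.3298, 1.5572] tcp [0.5811, 0.2037, 0.0698] rpy [-3.1388, -1.0817, -0.3251] F [-2.5161, -1.8414, -5.3561] T [0.4732, 1.6745, -0.4642] w 0.0404
err [-0.0027 -0.0027  0.0042] elbow [0.43 0.26 0.67] wrist [0.32 0.29 0.22]
mid [0.5601 0.2108 0.0754] bar u,v,z mm [598.4   2.9 167.4] psi -0.3218 pitch 28.02 roll -0.08
F u,v,z mean -3.59 -0.89 -4.42 sd [0.3  0.33 0.57] T u v 1.038 1.342 -0.503
mid [0.56   0.2108 0.0754] bar u,v,z mm [598.3   3.  167.4] psi -0.3217 pitch 28.05 roll -0.07
```

View pics/w15.png

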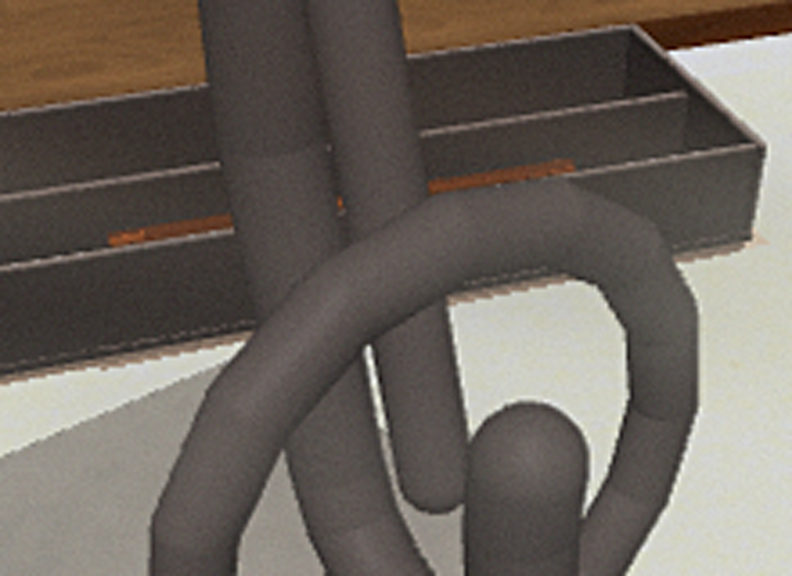

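Call:
{"name": "servo_tool", "arguments": {
  "steps": [
    {"dx": -0.3,"dy": -0.2,"dz": 0.45,"rx": 0,"ry": 0,"rz": 0,"jaw": -1},
    {"dx": -0.6,"dy": -0.4,"dz": 0.9,"rx": 0,"ry": 0,"rz": 0,"jaw": -1},
    {"dx": -0.95,"dy": -0.65,"dz": 1.4,"rx": 0,"ry": 0,"rz": 0,"jaw": -1},
    {"dx": -1.25,"dy": -0.85,"dz": 1.85,"rx": 0,"ry": 0,"rz": 0,"jaw": -1},
    {"dx": -1.25,"dy": -0.85,"dz": 1.85,"rx": 0,"ry": 0,"rz": 0,"jaw": -1}
  ]
}}

```text
time_s: 11.2
tcp_pos: [0.5823, 0.2044, 0.0677]
ee_rot: [-3.139, -1.081, -0.325]
wrist_force: [-3.1, -2.0, -3.3]
gripper_width: 0.0405
```

```bash
python3 rd.py w16
```

```text
11.2 q [-0.6262, 0.9284, -0.2745, 2.3507, 2.018, 1.3299, 1.5571] tcp [0.5823, 0.2044, 0.0677] rpy [-3.1388, -1.0815, -0.3247] F [-3.0796, -2.0119, -3.3439] T [0.4066, 1.362, -0.5389] w 0.0405
err [-0.0027 -0.0027  0.0042] elbow [0.43 0.26 0.67] wrist [0.32 0.29 0.22]
mid [0.5613 0.2114 0.0734] bar u,v,z mm [599.8   3.1 165.4] psi -0.3215 pitch 28.04 roll -0.08
F u,v,z mean -3.42 -1.47 -3.52 sd [0.6  0.52 0.31] T u v 0.901 1.166 -0.568
mid [0.5612 0.2114 0.0734] bar u,v,z mm [599.7   3.1 165.4] psi -0.3214 pitch 28.06 roll -0.08
```

View pics/w16.png

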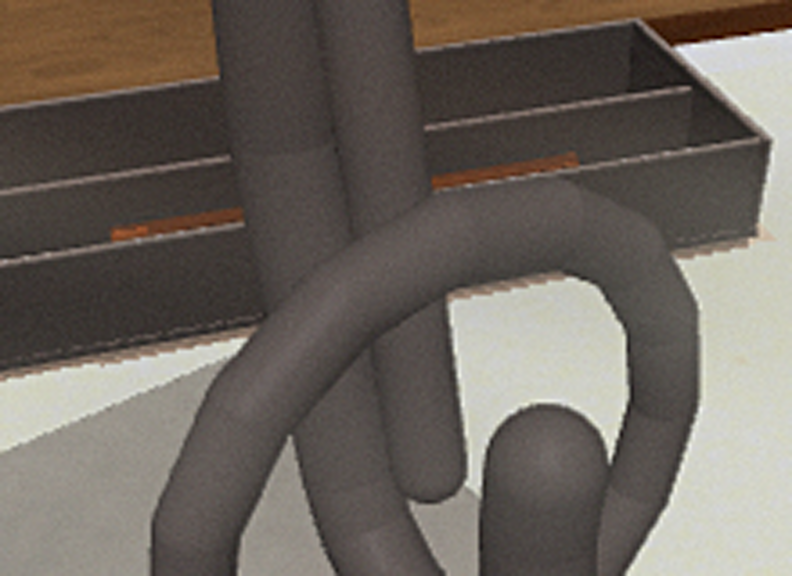

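Call:
{"name": "servo_tool", "arguments": {
  "steps": [
    {"dx": -1,"dy": 0.15,"dz": 0.3,"rx": 0,"ry": 0,"rz": 0,"jaw": -1},
    {"dx": -2,"dy": 0.3,"dz": 0.6,"rx": 0,"ry": 0,"rz": 0,"jaw": -1},
    {"dx": -3,"dy": 0.45,"dz": 0.9,"rx": 0,"ry": 0,"rz": 0,"jaw": -1},
    {"dx": -3.9,"dy": 0.6,"dz": 1.2,"rx": 0,"ry": 0,"rz": 0,"jaw": -1},
    {"dx": -3.9,"dy": 0.6,"dz": 1.2,"rx": 0,"ry": 0,"rz": 0,"jaw": -1}
  ]
}}

```text
time_s: 11.82
tcp_pos: [0.5811, 0.2049, 0.0632]
ee_rot: [-3.138, -1.08, -0.324]
wrist_force: [-2.9, -0.6, -2.5]
gripper_width: 0.0407
```

```bash
python3 rd.py w17
```

```text
11.8167 q [-0.6276, 0.9381, -0.2749, 2.3508, 2.0217, 1.3345, 1.5491] tcp [0.5811, 0.2049, 0.0632] rpy [-3.1381, -1.0802, -0.3238] F [-2.8595, -0.5937, -2.4647] T [0.4449, 1.3959, -0.2507] w 0.0407
err [-0.0026 -0.0026  0.0043] elbow [0.44 0.26 0.66] wrist [0.32 0.29 0.21]
mid [0.5601 0.2119 0.0689] bar u,v,z mm [598.8   4.  160.9] psi -0.3199 pitch 28.11 roll -0.09
F u,v,z mean -2.69 0.56 -2.53 sd [0.39 0.75 0.61] T u v 0.894 1.148 -0.261
mid [0.5602 0.2117 0.0691] bar u,v,z mm [598.9   3.8 161.1] psi -0.3201 pitch 28.1 roll -0.1
```

View pics/w17.png

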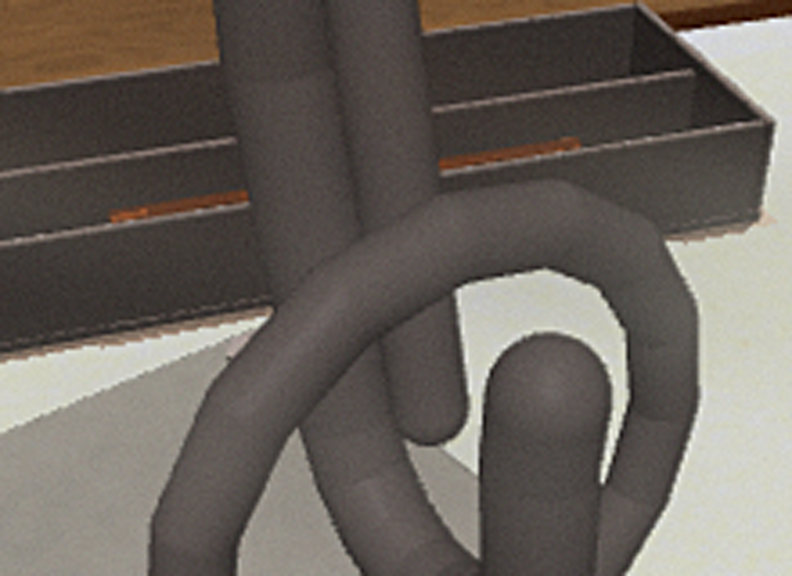

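Call:
{"name": "servo_tool", "arguments": {
  "steps": [
    {"dx": -1.1,"dy": 0.15,"dz": 0.35,"rx": 0,"ry": 0,"rz": 0,"jaw": -1},
    {"dx": -2.2,"dy": 0.3,"dz": 0.7,"rx": 0,"ry": 0,"rz": 0,"jaw": -1},
    {"dx": -3.3,"dy": 0.5,"dz": 1.05,"rx": 0,"ry": 0,"rz": 0,"jaw": -1},
    {"dx": -4.4,"dy": 0.7,"dz": 1.4,"rx": 0,"ry": 0,"rz": 0,"jaw": -1},
    {"dx": -4.4,"dy": 0.7,"dz": 1.4,"rx": 0,"ry": 0,"rz": 0,"jaw": -1}
  ]
}}

```text
time_s: 12.43
tcp_pos: [0.58, 0.2037, 0.0586]
ee_rot: [-3.14, -1.08, -0.324]
wrist_force: [-2.5, -2.1, -2.9]
gripper_width: 0.0407
```

```bash
python3 rd.py w18
```

```text
12.4333 q [-0.6283, 0.9487, -0.2738, 2.3514, 2.0246, 1.3403, 1.5398] tcp [0.58, 0.2037, 0.0586] rpy [-3.1396, -1.0801, -0.3237] F [-2.5088, -2.061, -2.8862] T [0.4364, 1.4219, -0.3159] w 0.0407
err [-0.0026 -0.0026  0.0043] elbow [0.44 0.26 0.66] wrist [0.32 0.29 0.21]
mid [0.5591 0.2107 0.0643] bar u,v,z mm [597.4   3.2 156.3] psi -0.3214 pitch 28.11 roll -0.05
F u,v,z mean -2.74 -0.16 -3.37 sd [0.44 0.54 0.34] T u v 0.937 1.2 -0.291
mid [0.5591 0.2107 0.0645] bar u,v,z mm [597.5   3.3 156.5] psi -0.3213 pitch 28.1 roll -0.07
```

View pics/w18.png

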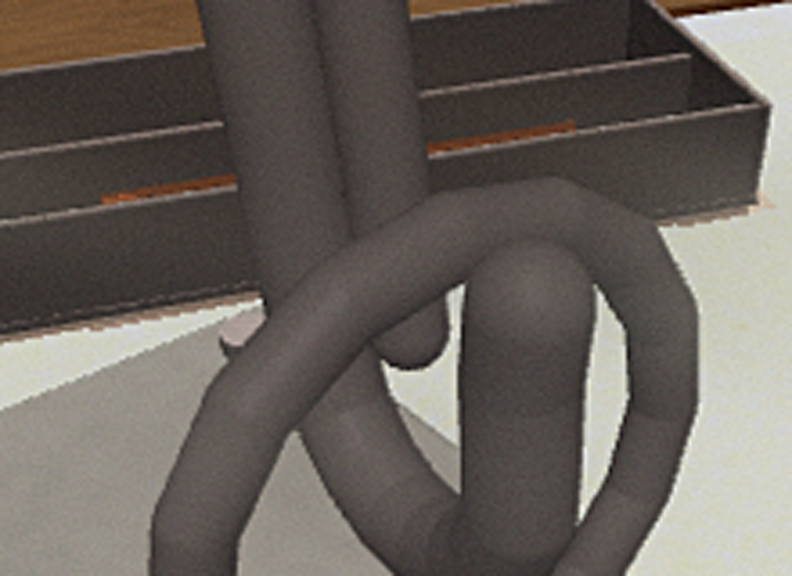

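Call:
{"name": "servo_tool", "arguments": {
  "steps": [
    {"dx": -1.1,"dy": 0.15,"dz": 0.35,"rx": 0,"ry": 0,"rz": 0,"jaw": -1},
    {"dx": -2.2,"dy": 0.3,"dz": 0.7,"rx": 0,"ry": 0,"rz": 0,"jaw": -1},
    {"dx": -3.3,"dy": 0.45,"dz": 1.05,"rx": 0,"ry": 0,"rz": 0,"jaw": -1},
    {"dx": -4.4,"dy": 0.6,"dz": 1.4,"rx": 0,"ry": 0,"rz": 0,"jaw": -1},
    {"dx": -4.4,"dy": 0.6,"dz": 1.4,"rx": 0,"ry": 0,"rz": 0,"jaw": -1}
  ]
}}

```text
time_s: 13.05
tcp_pos: [0.5791, 0.2036, 0.0541]
ee_rot: [-3.139, -1.08, -0.324]
wrist_force: [-1.7, 0.3, -4.5]
gripper_width: 0.0407
```

```bash
python3 rd.py w19
```

```text
13.05 q [-0.6295, 0.9592, -0.2735, 2.3512, 2.0279, 1.3463, 1.531] tcp [0.5791, 0.2036, 0.0541] rpy [-3.1392, -1.0802, -0.3239] F [-1.7402, 0.3063, -4.4594] T [0.492, 1.4682, -0.2615] w 0.0407
err [-0.0025 -0.0025  0.0043] elbow [0.44 0.26 0.65] wrist [0.32 0.29 0.2 ]
mid [0.5581 0.2106 0.0598] bar u,v,z mm [596.5   3.4 151.8] psi -0.3211 pitch 28.11 roll -0.07
F u,v,z mean -1.86 -0.27 -3.58 sd [0.4  0.66 0.52] T u v 0.984 1.241 -0.231
mid [0.5582 0.2105 0.0601] bar u,v,z mm [596.5   3.4 152.1] psi -0.3211 pitch 28.09 roll -0.07
```

View pics/w19.png

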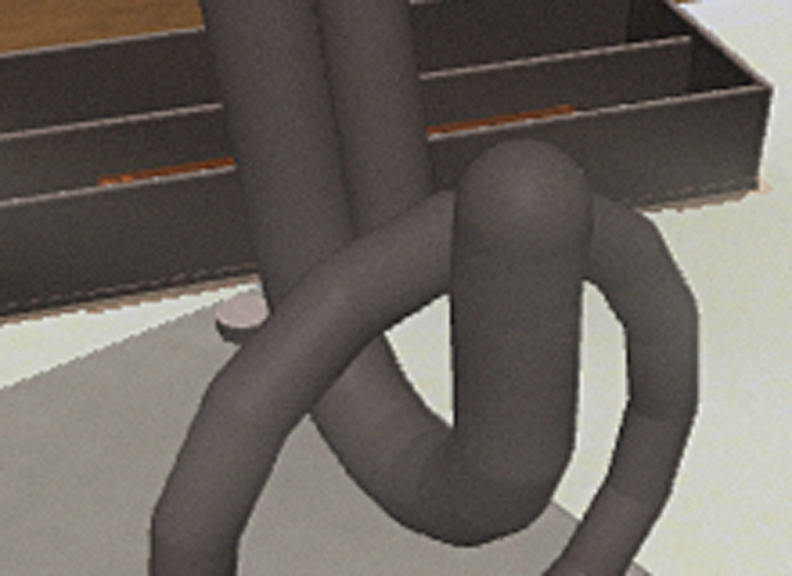

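Call:
{"name": "servo_tool", "arguments": {
  "steps": [
    {"dx": -1.1,"dy": 0,"dz": 0.6,"rx": 0,"ry": 0,"rz": 0,"jaw": -1},
    {"dx": -2.2,"dy": 0,"dz": 1.2,"rx": 0,"ry": 0,"rz": 0,"jaw": -1},
    {"dx": -3.3,"dy": 0,"dz": 1.8,"rx": 0,"ry": 0,"rz": 0,"jaw": -1},
    {"dx": -4.4,"dy": 0,"dz": 2.35,"rx": 0,"ry": 0,"rz": 0,"jaw": -1},
    {"dx": -4.4,"dy": 0,"dz": 2.35,"rx": 0,"ry": 0,"rz": 0,"jaw": -1}
  ]
}}

```text
time_s: 13.67
tcp_pos: [0.5794, 0.2041, 0.0489]
ee_rot: [-3.138, -1.08, -0.324]
wrist_force: [0.2, 0.2, -4.8]
gripper_width: 0.0404
```

```bash
python3 rd.py w20
```

```text
13.6667 q [-0.6298, 0.9705, -0.2724, 2.348, 2.0331, 1.3508, 1.5242] tcp [0.5794, 0.2041, 0.0489] rpy [-3.138, -1.08, -0.3241] F [0.163, 0.183, -4.7611] T [0.609, 1.6897, 0.0199] w 0.0404
err [-0.0024 -0.0025  0.0043] elbow [0.44 0.27 0.65] wrist [0.32 0.29 0.2 ]
mid [0.5584 0.2111 0.0546] bar u,v,z mm [597.    3.8 146.6] psi -0.32 pitch 28.12 roll -0.1
F u,v,z mean 0.01 -0.17 -4.41 sd [0.47 0.31 0.29] T u v 1.113 1.397 0.017
mid [0.5584 0.2109 0.0551] bar u,v,z mm [596.9   3.6 147.1] psi -0.3205 pitch 28.07 roll -0.11
```

View pics/w20.png

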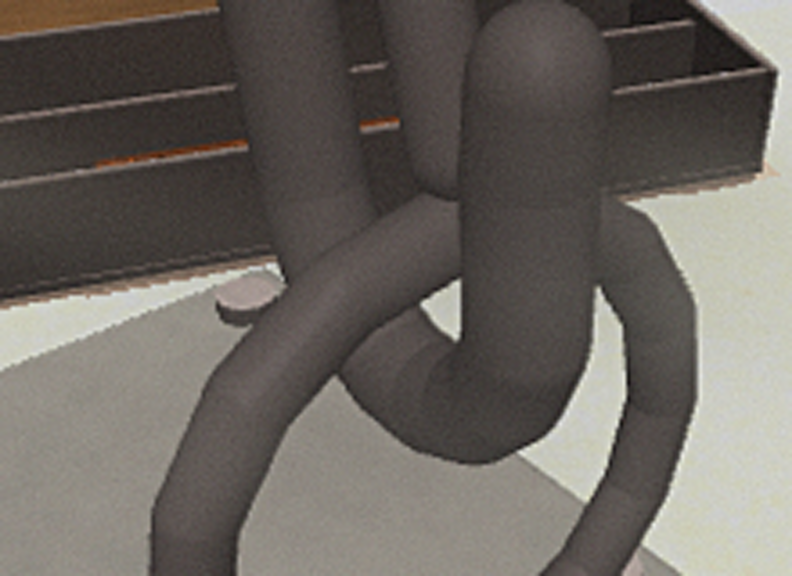

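Call:
{"name": "servo_tool", "arguments": {
  "steps": [
    {"dx": -0.8,"dy": -0.15,"dz": 0.65,"rx": 0,"ry": 0,"rz": 0,"jaw": -1},
    {"dx": -1.6,"dy": -0.3,"dz": 1.3,"rx": 0,"ry": 0,"rz": 0,"jaw": -1},
    {"dx": -2.4,"dy": -0.45,"dz": 1.95,"rx": 0,"ry": 0,"rz": 0,"jaw": -1},
    {"dx": -3.2,"dy": -0.6,"dz": 2.55,"rx": 0,"ry": 0,"rz": 0,"jaw": -1},
    {"dx": -3.2,"dy": -0.6,"dz": 2.55,"rx": 0,"ry": 0,"rz": 0,"jaw": -1}
  ]
}}

```text
time_s: 14.28
tcp_pos: [0.5801, 0.2039, 0.0452]
ee_rot: [-3.139, -1.081, -0.324]
wrist_force: [0.4, 0.3, -6.4]
gripper_width: 0.0405
```

```bash
python3 rd.py w21
```

```text
14.2833 q [-0.6295, 0.9787, -0.2709, 2.3448, 2.0358, 1.3539, 1.5203] tcp [0.5801, 0.2039, 0.0452] rpy [-3.1389, -1.0806, -0.3243] F [0.443, 0.2968, -6.4126] T [0.6043, 1.7504, 0.0289] w 0.0405
err [-0.0024 -0.0024  0.0043] elbow [0.45 0.27 0.64] wrist [0.32 0.29 0.19]
mid [0.5591 0.2109 0.0509] bar u,v,z mm [597.6   3.4 142.9] psi -0.3212 pitch 28.09 roll -0.07
F u,v,z mean 0.09 0.21 -5.3 sd [0.24 0.33 0.65] T u v 1.129 1.405 0.012
mid [0.5591 0.2109 0.0512] bar u,v,z mm [597.5   3.4 143.2] psi -0.3211 pitch 28.07 roll -0.08
```

View pics/w21.png

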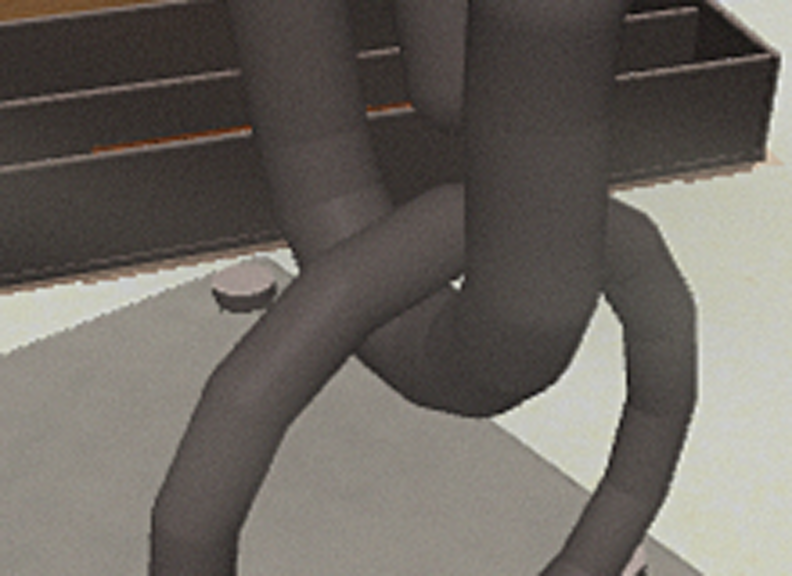

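Call:
{"name": "servo_tool", "arguments": {
  "steps": [
    {"dx": -0.9,"dy": 0,"dz": 0.5,"rx": 0,"ry": 0,"rz": 0,"jaw": -1},
    {"dx": -1.8,"dy": 0,"dz": 0.95,"rx": 0,"ry": 0,"rz": 0,"jaw": -1},
    {"dx": -2.65,"dy": 0,"dz": 1.4,"rx": 0,"ry": 0,"rz": 0,"jaw": -1},
    {"dx": -3.5,"dy": 0,"dz": 1.9,"rx": 0,"ry": 0,"rz": 0,"jaw": -1},
    {"dx": -3.5,"dy": 0,"dz": 1.9,"rx": 0,"ry": 0,"rz": 0,"jaw": -1}
  ]
}}

```text
time_s: 14.9
tcp_pos: [0.5803, 0.2038, 0.0417]
ee_rot: [-3.139, -1.082, -0.324]
wrist_force: [-0.3, -0.2, -2.8]
gripper_width: 0.0407
```

```bash
python3 rd.py
```

```text
14.9 q [-0.6298, 0.9872, -0.2698, 2.3429, 2.0389, 1.3586, 1.5148] tcp [0.5803, 0.2038, 0.0417] rpy [-3.1387, -1.0818, -0.3245] F [-0.3229, -0.2339, -2.7889] T [0.4286, 1.3217, 0.0188] w 0.0407
err [-0.0023 -0.0024  0.0043] elbow [0.45 0.27 0.64] wrist [0.32 0.29 0.19]
mid [0.5593 0.2108 0.0473] bar u,v,z mm [597.7   3.2 139.3] psi -0.3212 pitch 28.02 roll -0.08
F u,v,z mean -0.3 0.07 -2.61 sd [0.19 0.35 0.5 ] T u v 0.846 1.107 0.006
mid [0.5592 0.2108 0.0474] bar u,v,z mm [597.7   3.3 139.4] psi -0.3211 pitch 28.05 roll -0.08
```

Call:
{"name": "servo_tool", "arguments": {
  "steps": [
    {"dx": -0.7,"dy": 0,"dz": 0.4,"rx": 0,"ry": 0,"rz": 0,"jaw": -1},
    {"dx": -1.4,"dy": 0,"dz": 0.75,"rx": 0,"ry": 0,"rz": 0,"jaw": -1},
    {"dx": -2.1,"dy": 0,"dz": 1.1,"rx": 0,"ry": 0,"rz": 0,"jaw": -1},
    {"dx": -2.8,"dy": 0,"dz": 1.5,"rx": 0,"ry": 0,"rz": 0,"jaw": -1},
    {"dx": -2.8,"dy": 0,"dz": 1.5,"rx": 0,"ry": 0,"rz": 0,"jaw": -1}
  ]
}}

```text
time_s: 15.52
tcp_pos: [0.5804, 0.2038, 0.0386]
ee_rot: [-3.139, -1.082, -0.325]
wrist_force: [0.6, -0.4, 0.4]
gripper_width: 0.0405
```

```bash
python3 rd.py w22
```

```text
15.5167 q [-0.63, 0.9941, -0.269, 2.3412, 2.0415, 1.3616, 1.5105] tcp [0.5804, 0.2038, 0.0386] rpy [-3.1386, -1.0819, -0.3246] F [0.6422, -0.3573, 0.3884] T [0.3422, 0.9514, -0.0124] w 0.0405
err [-0.0023 -0.0024  0.0043] elbow [0.45 0.27 0.63] wrist [0.32 0.29 0.19]
mid [0.5594 0.2108 0.0442] bar u,v,z mm [597.8   3.2 136.2] psi -0.3212 pitch 28.01 roll -0.08
F u,v,z mean 0.13 0.01 -0.26 sd [0.39 0.32 0.48] T u v 0.616 0.771 0.005
mid [0.5593 0.2108 0.0442] bar u,v,z mm [597.7   3.3 136.2] psi -0.3211 pitch 28.04 roll -0.08
```

View pics/w22.png

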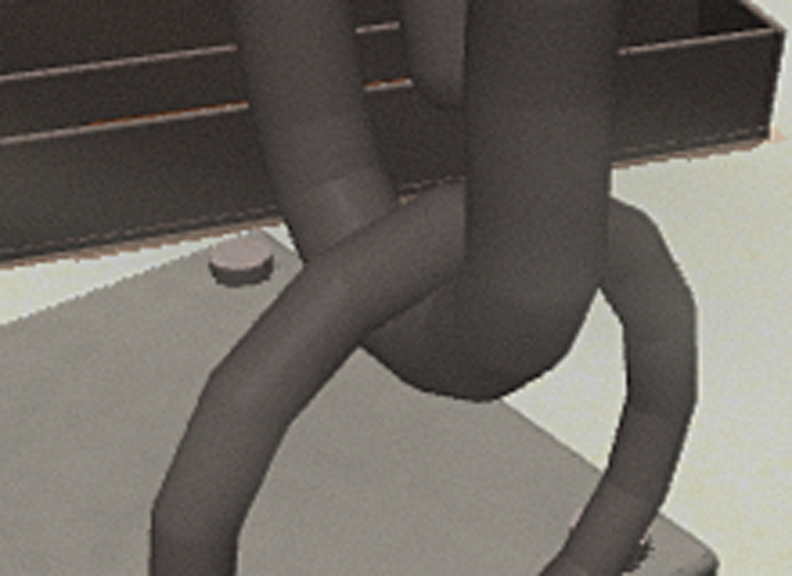

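Call:
{"name": "servo_tool", "arguments": {
  "steps": [
    {"dx": 0,"dy": 0,"dz": 0,"rx": 0,"ry": 0,"rz": 0,"jaw": 0.05},
    {"dx": 0,"dy": 0,"dz": 0,"rx": 0,"ry": 0,"rz": 0,"jaw": 0.15},
    {"dx": 0,"dy": 0,"dz": 0,"rx": 0,"ry": 0,"rz": 0,"jaw": 0.3},
    {"dx": 0,"dy": 0,"dz": 0,"rx": 0,"ry": 0,"rz": 0,"jaw": 0.5},
    {"dx": 0,"dy": 0,"dz": 0,"rx": 0,"ry": 0,"rz": 0,"jaw": 0.7},
    {"dx": 0,"dy": 0,"dz": 0,"rx": 0,"ry": 0,"rz": 0,"jaw": 0.9},
    {"dx": 0,"dy": 0,"dz": 0,"rx": 0,"ry": 0,"rz": 0,"jaw": 1},
    {"dx": 0,"dy": 0,"dz": 0,"rx": 0,"ry": 0,"rz": 0,"jaw": 1}
  ]
}}

```text
time_s: 16.38
tcp_pos: [0.5802, 0.2039, 0.0383]
ee_rot: [-3.139, -1.081, -0.324]
wrist_force: [-0.7, 0.3, 0.5]
gripper_width: 0.0855
```

Run:
```python
from go import *
snap("wrist","wrist23");snap("wrist","wrist24")
```

```text
16.3833 q [-0.6299, 0.994, -0.2693, 2.3414, 2.0414, 1.3607, 1.5106] tcp [0.5802, 0.2039, 0.0383] rpy [-3.1387, -1.0808, -0.3244] F [-0.6654, 0.3129, 0.4738] T [0.2412, 0.8387, 0.0055] w 0.0855
err [-0.0023 -0.0024  0.0043] elbow [0.45 0.27 0.63] wrist [0.32 0.29 0.19]
```

View pics/wrist24.png

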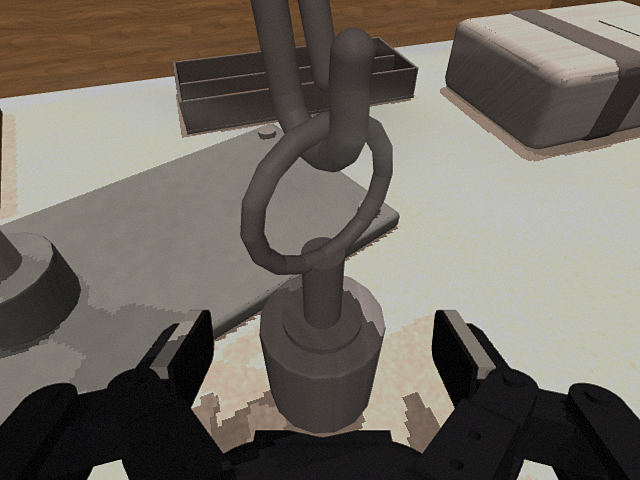

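Call:
{"name": "servo_tool", "arguments": {
  "steps": [
    {"dx": 0,"dy": 0,"dz": -6,"rx": 0,"ry": 0,"rz": 0,"jaw": 1},
    {"dx": 0,"dy": 0,"dz": -16,"rx": 0,"ry": 0,"rz": 0,"jaw": 1},
    {"dx": 0,"dy": 0,"dz": -28,"rx": 0,"ry": 0,"rz": 0,"jaw": 1},
    {"dx": 0,"dy": 0,"dz": -42,"rx": 0,"ry": 0,"rz": 0,"jaw": 1},
    {"dx": 0,"dy": 0,"dz": -56,"rx": 0,"ry": 0,"rz": 0,"jaw": 1},
    {"dx": 0,"dy": 0,"dz": -68,"rx": 0,"ry": 0,"rz": 0,"jaw": 1},
    {"dx": 0,"dy": 0,"dz": -75,"rx": 0,"ry": 0,"rz": 0,"jaw": 1},
    {"dx": 0,"dy": 0,"dz": -75,"rx": 0,"ry": 0,"rz": 0,"jaw": 1}
  ]
}}

```text
time_s: 17.15
tcp_pos: [0.5157, 0.2265, 0.0743]
ee_rot: [-3.137, -1.08, -0.322]
wrist_force: [0.5, -0.8, 0.5]
gripper_width: 0.0858
```

Run:
```python
from go import *
snap("wrist","wrist25");snap("side","side25");snap("scene","scene25")
r=lambda f,y0,y1,x0,x1,k:cv2.resize(cv2.imread(f)[y0:y1,x0:x1],None,fx=k,fy=k,interpolation=cv2.INTER_CUBIC)
cv2.imwrite("pics/z25.png",np.hstack([r("pics/scene25.png",90,230,345,445,4.2),r("pics/side25.png",240,380,180,270,4.2)]))
```

```text
17.15 q [-0.7323, 0.9317, -0.3417, 2.4178, 1.8885, 1.3932, 1.4787] tcp [0.5157, 0.2265, 0.0743] rpy [-3.1373, -1.0796, -0.3218] F [0.4575, -0.7748, 0.4767] T [0.334, 0.8557, 0.0317] w 0.0858
err [-0.0027 -0.0037  0.0055] elbow [0.4  0.3  0.67] wrist [0.26 0.31 0.22]
```

View pics/wrist25.png

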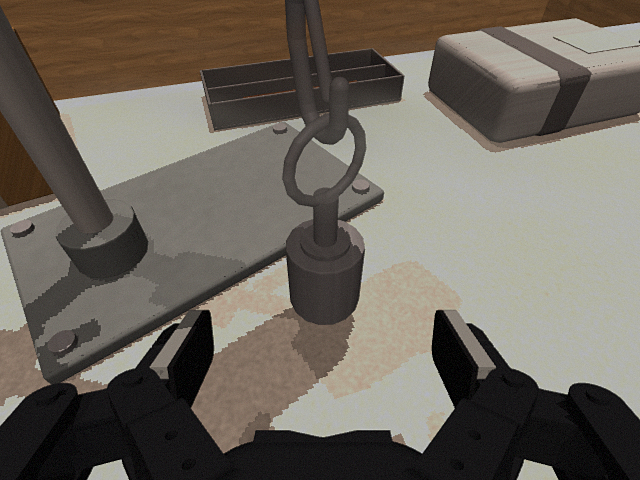

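View pics/z25.png

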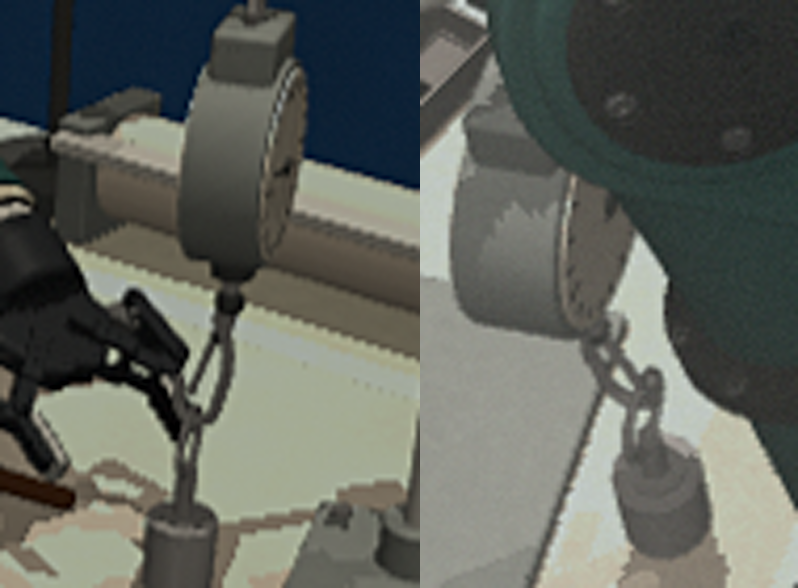

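View pics/side25.png

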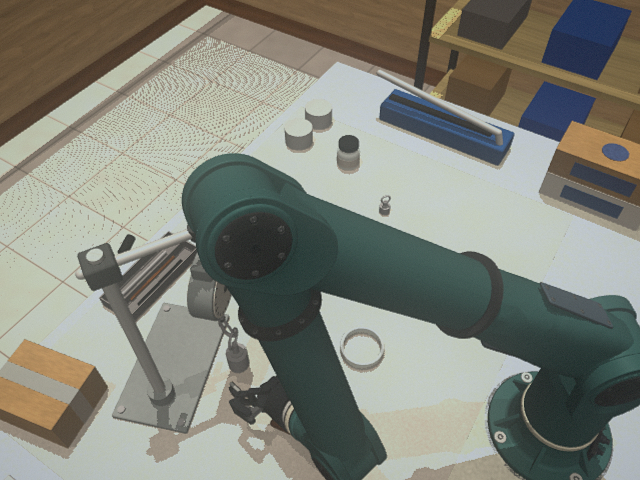

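Call:
{"name": "servo_tool", "arguments": {
  "steps": [
    {"dx": 0,"dy": 0,"dz": -8,"rx": 0,"ry": 0,"rz": 0,"jaw": 1},
    {"dx": 0,"dy": 0,"dz": -20,"rx": 0,"ry": 0,"rz": 0,"jaw": 1},
    {"dx": 0,"dy": 0,"dz": -30,"rx": 0,"ry": 0,"rz": 0,"jaw": 1},
    {"dx": 0,"dy": 0,"dz": -35,"rx": 0,"ry": 0,"rz": 0,"jaw": 1},
    {"dx": 0,"dy": 0,"dz": -35,"rx": 0,"ry": 0,"rz": 0,"jaw": 1},
    {"dx": 0,"dy": 0,"dz": -35,"rx": 0,"ry": 0,"rz": 0,"jaw": 1},
    {"dx": 0,"dy": 0,"dz": -35,"rx": 0,"ry": 0,"rz": 0,"jaw": 1},
    {"dx": 0,"dy": 0,"dz": -35,"rx": 0,"ry": 0,"rz": 0,"jaw": 1}
  ]
}}

```text
time_s: 17.97
tcp_pos: [0.4884, 0.2341, 0.09]
ee_rot: [-3.139, -1.081, -0.325]
wrist_force: [0.3, 0.0, 0.3]
gripper_width: 0.0854
```

Run:
```python
from go import *
i=arm.camera_info("wrist")
a=snap("wrist","wrist26")
b=a
for k in range(6): b=arm.camera("wrist")[:,:,::-1]
print('diff',np.abs(a.astype(int)-b).max(axis=2)[80:330,270:380].mean(), (np.abs(a.astype(int)-b).max(axis=2)>40).sum())
s2=snap("scene","scene26")
cv2.imwrite("pics/z26.png",cv2.resize(a[0:300,220:420],None,fx=2,fy=2,interpolation=cv2.INTER_CUBIC))
m=.0442*Z+.5978*U+.0033*V
print(px("wrist",m,i),px("wrist",m+.0725*Z,i),px("scene",m),px("side",m))
```

```text
17.9667 q [-0.7794, 0.9033, -0.3748, 2.4422, 1.8092, 1.4034, 1.4692] tcp [0.4884, 0.2341, 0.09] rpy [-3.1391, -1.0812, -0.3248] F [0.266, 0.0062, 0.3433] T [0.3026, 0.8958, -0.0309] w 0.0854
err [-0.0028 -0.0045  0.006 ] elbow [0.38 0.31 0.68] wrist [0.23 0.32 0.24]
diff 5.432 1276
[323.2 253.2] [323.2 157.6] [386.6 219.4] [237.1 357.9]
```

View pics/z26.png

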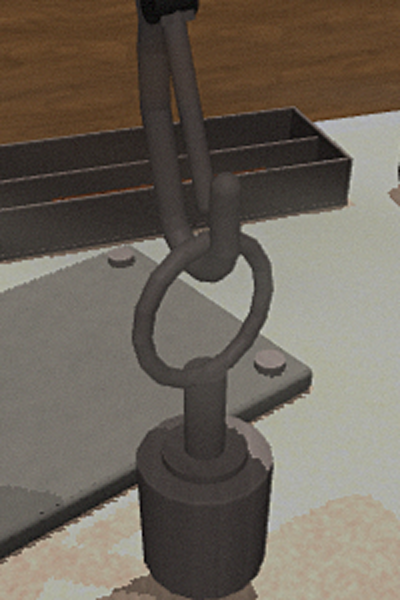

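View pics/scene26.png

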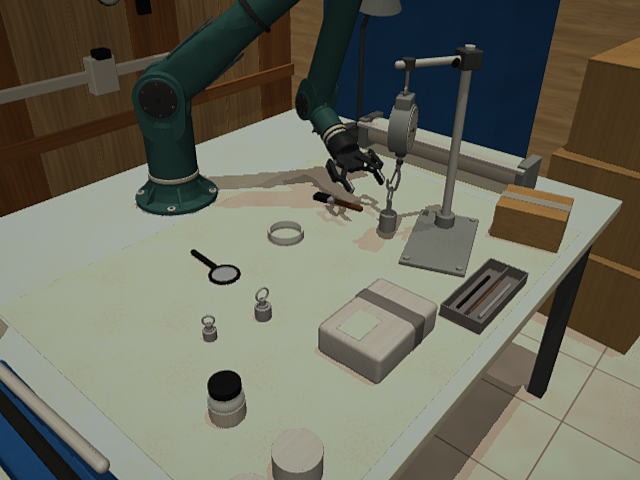

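Run:
```python
from go import *
a=arm.camera("scene").astype(int)
for k in range(4): b=arm.camera("scene").astype(int)
d=np.abs(a-b).max(2)[140:245,370:405];print(d.max(),d.mean())
p=cv2.imread("pics/scene26.png")[:,:,::-1].astype(int);d=np.abs(p-b).max(2)[140:245,370:405];print(d.max(),d.mean())
print(arm.hand_in())
```

```text
18.3667 q [-0.7798, 0.9031, -0.3754, 2.4425, 1.8091, 1.4034, 1.4692] tcp [0.4881, 0.2344, 0.09] rpy [-3.1389, -1.0808, -0.3243] F [0.1517, -0.1567, -0.2149] T [0.3192, 0.8939, -0.0134] w 0.0854
err [-0.0028 -0.0045  0.006 ] elbow [0.38 0.31 0.68] wrist [0.23 0.32 0.24]
51 1.1374149659863946
52 1.1994557823129253
the job is handed in; nothing more can be done
None
```

The large weight hangs from the scale's hook and I handed the job in after about 18.6 s; the hand-in reports no verdict.

**What I did:** I took the large weight by its cylinder with the gripper tilted 28° below horizontal. The cameras showed the hook leaning to the front by about 0.2 rad. I brought the eye over the nose in small steps until it touched the gate, then pushed the gate in and lowered the eye along the leaning hook until the gate shut. The scale then took the weight; I opened the jaws and backed off.

**Force readings at the wrist (sampled between moves):**
- The gate pushed back with about 3 to 4 N, well under the 12 N limit.
- The sideways force dropped to zero when the gate closed.
- The vertical force went from about −5 N to about 0 as the scale took the load over roughly 6 mm of travel.

**Last checks:**
- The last pictures show the eye in the bowl, the gate resting against the nose, and the weight upright. It is about 20 mm from the scale's axis.
- The gripper is clear of the weight, and the other objects in view look unmoved.
- **Motion:** scene frames 0.2 s apart changed by only about 1 grey level on average around the weight. Single pixels changed by up to about 50, which I took for edge noise and did not look into. An earlier wrist-camera comparison also changed in places, which I put down to the arm still settling.
- **Not read directly:** gate angle and spring travel cannot be read out, so both are judged from pictures and forces.
- **Camera disagreement:** the scene and side cameras disagreed by up to about 10 mm until I corrected them using the weight's known position.

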